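# Sort the loader hinge parts on the workshop bench

## Task

Sort the loose hinge parts on the bench: set both hexagon nuts flat in the red tray and both round bushes standing on end in the blue tray, side by side on the tray floor and not stacked. Put the yellow spacer block on the bench between the ears of the green bracket, pushed endways into the gap from its open side until it is fully home against the back plate. Leave the standing bolt and the little grease tub standing where they are, let go of everything and move clear.

Things in the scene. Friction and masses are not known exactly. Their poses are not given: they have to be found in the camera images.
- bright_nut_c (a point): Large bright silver hexagon nut, 46 mm across the flats (53 mm over the corners), 24 mm high, with a 33 mm hole, about 0.22 kg. It lies flat on the bench. The point is its centre, 12 mm above its underside; z is up along its hole, x points square out of one of its six flats.
- black_nut_c (a point): Large black hexagon nut, 46 mm across the flats (53 mm over the corners), 24 mm high, with a 33 mm hole, about 0.22 kg. It lies flat on the bench. The point is its centre, 12 mm above its underside; z is up along its hole, x points square out of one of its six flats.
- brass_bush_c (a point): Yellow brass plain bush (short tube), 42 mm outside diameter, 28 mm hole, 36 mm high, about 0.2 kg, standing on end on the bench. The point is its centre, 18 mm above its underside; z is up along its hole.
- copper_bush_c (a point): Reddish copper-coloured plain bush (short tube), 42 mm outside diameter, 28 mm hole, 36 mm high, about 0.2 kg, standing on end on the bench. The point is its centre, 18 mm above its underside; z is up along its hole.
- spacer_c (a point): Yellow painted steel spacer block, 90 mm long (its x), 16 mm thick (its y), 36 mm high (its z), about 0.36 kg, standing on its long narrow side on the bench. The point is its centre, 18 mm above its underside. Either end may go in first.
- red_tray: Red open rectangular steel parts tray, 130 mm (its x) by 160 mm (its y), walls 28 mm high and 3 mm thick, painted all over, floor 3 mm thick, held fast to the bench. The origin is under its centre on the bench surface, z up.
- blue_tray: Blue open rectangular steel parts tray, 130 mm (its x) by 160 mm (its y), walls 28 mm high and 3 mm thick, painted all over, floor 3 mm thick, held fast to the bench. The origin is under its centre on the bench surface, z up.
- bracket: Green bracket fixed to the bench: two upright ears, 42 mm high, x -18 to +18 mm, 24 mm gap between (y +-12 mm), open above, bench as floor; feet 8 mm high out to y +-46 mm. Gap opens to -x; flared cheeks, as high, widen it to 49 mm at x = -32 mm (out to y +-31 mm). Back plate at x = +18 mm. Origin on the bench mid-gap, z up. Spacer fully home: its centre at x = -27 mm.
- bolt: Hexagon-head steel bolt standing on its head, head 30 mm over the corners, shank 16 mm, 55 mm high in all; loose, not to be disturbed. The origin is under its centre on the bench.
- tub: Small white round grease tub with an orange lid, 39 mm diameter, 40 mm high; loose, not to be disturbed. The origin is under its centre on the bench.
There are look-alikes about, which are no part of the job. What is shaped like the part that bears copper_bush_c but purple or turquoise is not meant.

How it is judged:
By the outcome, as a careful person would: the job done as asked, in the order asked, and still so for the second after the job is handed in, with the robot touching nothing.
It also fails if it takes over 131 s, if anything falls off the work surface, if the arm or the gripper's body presses on something with over 40 N, if the wrist force passes 120 N, or if a joint passes its speed limit or range.

## Robot

A 6-joint arm with a two-finger parallel gripper is mounted at the origin on the work surface. World frame = base frame: x ahead of the robot, y to its left, z up, the work surface at z = 0. Lengths are in mm, angles in degrees, forces in N, time in s.
With the tool pointing down it reaches from about 300 to 850 mm from the base axis. Payload 4.2 kg.
Tool frame: the origin (TCP) lies at the very end of the fingers, on their centre line; the grasp point (between the pads) lies 19 mm behind it; z points along the fingers, y is the direction in which the jaws open and shut (so a half turn about z gives the same grasp; the last joint's range is limited). The gripper opens to 91 mm and grips with 3 to 60 N. Pads are 32 mm wide; open, the fingers measure 118 mm over their backs; the gripper's body (76 mm by 178 mm) begins 60 mm behind the grasp point.
Start: joints at [-70.417, 18.312, 89.639, -0, 72.044, -1.146], TCP at [203.53, -537.791, 213.976] pointing down, gripper open.
Joint ranges: [-177.97, 177.97], [-48.28, 115.42], [12.27, 149.76], [-77.06, 257.06], [2.81, 150.46], [-146.56, 146.56]. Speed limits (degrees/s): [147.25, 147.25, 180, 180, 180, 180].

## Interface

Orientations are given as [roll, pitch, yaw] about the fixed x, y, z axes, in that order (R = Rz(yaw) Ry(pitch) Rx(roll)).
In Python, from workcell import telemetry, grab_frame, job gives the robot as it stands.
- The arm moves only by the tool drive_tool, never from a script. Its argument "moves" is a list of rows, each an object of numbers: "claw": the closure, from -1 (fully open) to 1 (shut); "dx", "dy", "dz": the shift along the tool's x, y, z in units of 20 mm (1.0 is 20 mm); "yaw": the turn about the tool's z in units of 0.15 rad (1.0 is 0.15 rad). In form: [{"claw": .., "dx": .., "dy": .., "dz": .., "yaw": ..}, ...]. A call has 1 to 5 rows; each row shifts and turns the pose as measured when the row begins, along the tool's axes as they then stand; what a row does not reach is not made up. A row lasts 1/8 s, in which the tool goes at most 62.5 mm and 10.7 degrees, less where a joint would pass 70% of its speed; a pose out of reach is approached as far as the arm can. A call with a number of a shift or a turn outside -1 to 1 is refused whole. A call with a gripper value outside its range is refused whole. The fingers move at their own pace and stop on an object; "grip_force" is the grip in N (left out, the last holds). Time passes only in rows, so rows that do not move let the fingers close. It gives the time, the measured TCP pose, the force and the opening at its end, in the units of the state.
- telemetry.state(): the state, without advancing time (a new reading comes with each control period).
- grab_frame(name): name is "scene" or "top"; returns a dict with "color" (420x560x3 uint8, blue, green, red), "vertical_fov" (degrees; the focal length in pixels is half the picture's height over the tangent of half this angle, whatever the lens; pixels are square), "cx", "cy" (the principal point, pixels), "pose" (4x4, takes a point from camera to world coordinates). Camera axes: x right, y down, z forward; pixel columns grow to the right and rows downward; lengths in mm; the calibration is good to about 2 mm. A picture is of the moment at which its call begins. There is no depth.
- job.job_done(): hands the job in, once; it reports no verdict.
The state is a dict: "time_s": time; "qpos": joint angles; "qvel": joint speeds; "effort": joint torques, N m; "ee_pos": TCP position; "ee_rot": TCP orientation; "force": force on the tool from outside, world axes, zero at the start; "torque": the same for the moment, N m; "gripper_width": finger opening in mm.
Only numpy, scipy, OpenCV 4.12 (cv2) and the standard library are available. Lean on these libraries where they do the work, as an engineer would, in place of code of your own. Each camera call takes 0.05 s, during which the arm holds its last target.

## Working session

There is one attempt and no reset: what is moved stays moved. The work goes in short steps, Python scripts to look and compute and a tool call to move; the robot and the scene stay as the last step left them, time stands still between calls to the robot, and variables do not carry over. Pictures are saved under pics/ and viewed, and the job is handed in when it is done.

Besides the shell and the picture viewer there is one more tool, called after "Emit:" as name(argument=value, ...) on one line, values as JSON. drive_tool: Moves the arm, as the interface text tells. Its arguments: {"type":"object","properties":{"moves":{"type":"array"},"grip_force":{"type":"number"}},"required":["moves"]}

```bash
ls; mkdir -p pics; python3 - <<'E'
from workcell import telemetry, grab_frame, job
import cv2,pickle
print(telemetry.state())
for n in("scene","top"):
    f=grab_frame(n); cv2.imwrite(f"pics/{n}0.png",f["color"]); pickle.dump(f,open(f"{n}0.pkl","wb"))
    print(n,f["vertical_fov"],f["cx"],f["cy"],f["pose"], f.keys())
E
```

```text
pics
{'time_s': 0.0, 'qpos': array([-7.04161996e+01,  1.83510163e+01,  8.97062508e+01,  9.73811894e-04,
        7.20439895e+01, -1.14610347e+00]), 'qvel': array([-0.01711297, -0.09932118, -0.02346136,  0.01530902,  0.04569734,
       -0.00264484]), 'effort': array([ 2.18844660e-03, -4.12457657e+01, -2.31970632e+01,  7.31473952e-02,
        4.57364798e-02, -1.43874754e-04]), 'ee_pos': array([ 203.36291921, -537.29521768,  213.1276005 ]), 'ee_rot': array([-1.79898782e+02, -2.95099207e-03,  2.07296003e+01]), 'force': array([-0.16845596, -0.10709371, -0.17155005]), 'torque': array([-0.00331157,  0.03161683, -0.03557521]), 'gripper_width': 91.13180656869481}
scene 42.593827337003496 283.74369525200774 208.88730485003953 [[-8.15277306e-01  4.21515996e-01 -3.97048082e-01  8.97976789e+02]
 [ 5.78952862e-01  5.79500354e-01 -5.73579048e-01  5.57276014e+02]
 [-1.16832399e-02 -6.97498104e-01 -7.16491380e-01  8.29035548e+02]
 [ 0.00000000e+00  0.00000000e+00  0.00000000e+00  1.00000000e+00]] dict_keys(['color', 'vertical_fov', 'cx', 'cy', 'pose'])
top 42.49300963641381 274.4894318822586 207.28698795325403 [[-1.45315464e-03 -9.96074991e-01  8.85014204e-02  3.88203050e+02]
 [-9.99998379e-01  1.54153388e-03  9.30279537e-04 -4.73008003e+01]
 [-1.06305612e-03 -8.84999252e-02 -9.96075616e-01  1.23605998e+03]
 [ 0.00000000e+00  0.00000000e+00  0.00000000e+00  1.00000000e+00]] dict_keys(['color', 'vertical_fov', 'cx', 'cy', 'pose'])
```

View pics/top0.png

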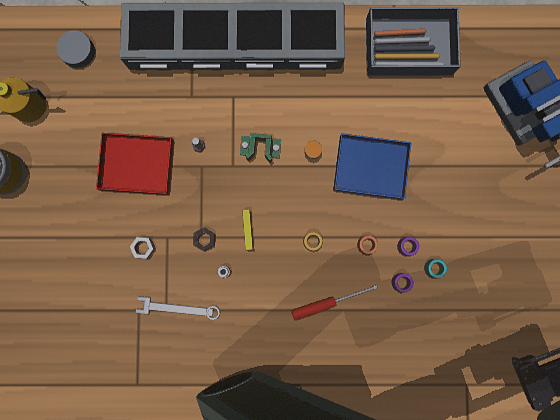

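View pics/scene0.png

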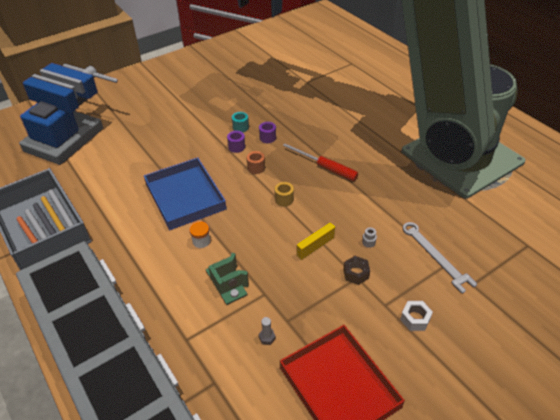

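The top view shows the red tray at about (135,164), bolt (198,144), bracket (260,147) with its gap opening downward, tub (313,149) and blue tray (372,167). The bright nut is at (142,248), black nut (204,239), spacer (248,230), brass bush (313,241) and copper bush (368,244). The purple and turquoise decoys are further right. I'll zoom in and measure.

```bash
cat > h.py <<'E'
import numpy as np,cv2,pickle
from workcell import telemetry, grab_frame, job
def ray(f,u,v):
    h=f["color"].shape[0]; F=h/2/np.tan(np.radians(f["vertical_fov"])/2)
    d=np.array([(u-f["cx"])/F,(v-f["cy"])/F,1.]); return f["pose"][:3,3],f["pose"][:3,:3]@d
def onz(f,u,v,z):
    o,d=ray(f,u,v); return o+d*(z-o[2])/d[2]
def proj(f,p):
    h=f["color"].shape[0]; F=h/2/np.tan(np.radians(f["vertical_fov"])/2)
    c=f["pose"][:3,:3].T@(np.array(p)-f["pose"][:3,3]); return np.array([f["cx"]+F*c[0]/c[2],f["cy"]+F*c[1]/c[2]])
def look(n,name,box=None,s=1):
    f=grab_frame(n); pickle.dump(f,open(f"{name}.pkl","wb")); save(f,name,box,s); return f
def save(f,name,box=None,s=1):
    im=f["color"]
    if box: x0,y0,x1,y1=box; im=im[y0:y1,x0:x1]
    cv2.imwrite(f"pics/{name}.png",cv2.resize(im,None,fx=s,fy=s,interpolation=cv2.INTER_NEAREST))
E
python3 - <<'E'
from h import *
t=pickle.load(open("top0.pkl","rb"));s=pickle.load(open("scene0.pkl","rb"))
save(t,"ta",(90,120,290,265),4);save(t,"tb",(225,120,425,265),4)
hsv=cv2.cvtColor(t["color"],cv2.COLOR_BGR2HSV)
for n,p in dict(bright=(136,240),brightn2=(142,238),black=(198,233),brass=(305,241),copper=(360,244),spacer=(248,230),green=(247,150),red=(135,164),blue=(372,167),tub=(313,149),bolt=(195,141),bench=(280,200)).items(): print(n,hsv[p[1],p[0]])
E
```

```text
bright [120  11 185]
brightn2 [120  12 195]
black [ 3 38 61]
brass [ 20 139 181]
copper [ 11 125 190]
spacer [ 29 165 176]
green [ 72  82 109]
red [  1 186 155]
blue [110 153 125]
tub [ 15 175 172]
bolt [117  13 173]
bench [ 15 121 147]
```

View pics/ta.png

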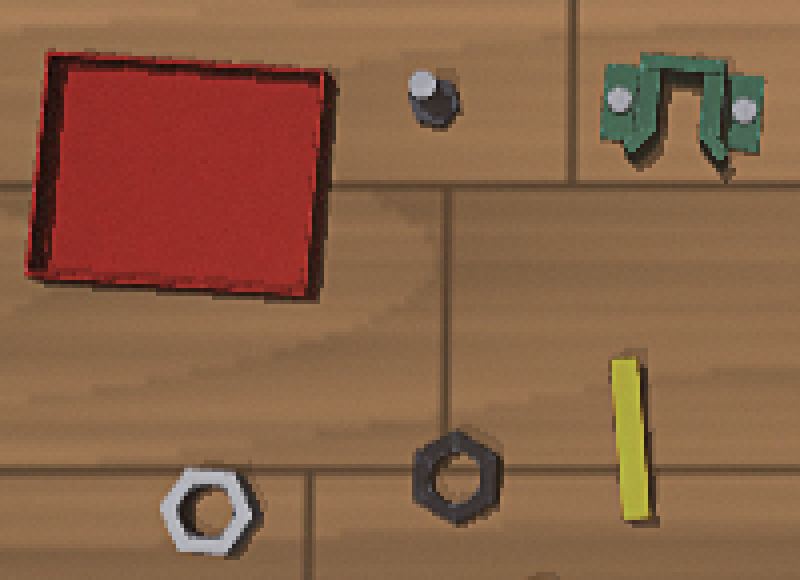

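View pics/tb.png

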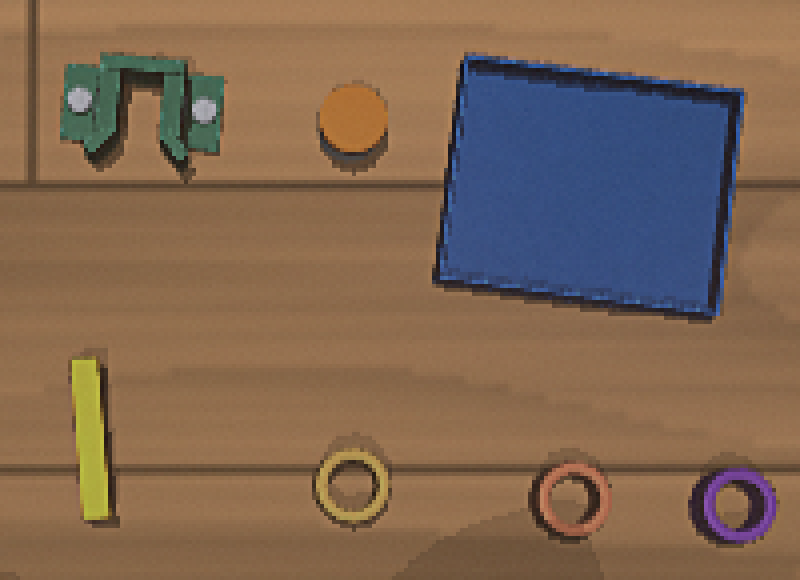

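```bash
cat > m.py <<'E'
from h import *
t=pickle.load(open("top0.pkl","rb"));s=pickle.load(open("scene0.pkl","rb"))
def big(m,box):
    M=np.zeros_like(m);x0,y0,x1,y1=box;M[y0:y1,x0:x1]=m[y0:y1,x0:x1]
    cs,_=cv2.findContours(M,cv2.RETR_EXTERNAL,cv2.CHAIN_APPROX_NONE)
    return max(cs,key=cv2.contourArea)[:,0,:].astype(float)
def msk(f,lo,hi):
    return cv2.inRange(cv2.cvtColor(f["color"],cv2.COLOR_BGR2HSV),np.array(lo),np.array(hi))
def W(f,c,z): return np.array([onz(f,u,v,z)[:2] for u,v in c],np.float32)
def rect(w):
    (c,sz,a)=cv2.minAreaRect(w); return np.round(c,1),np.round(sz,1),round(a,1)
if __name__=="__main__":
    print("nadir px",proj(t,[388,-47,0]))
    for n,lo,hi,box,z in [("bright",(0,0,140),(180,45,255),(125,230,160,265),24),
      ("black",(0,0,0),(180,75,95),(188,222,222,256),24),
      ("brass",(17,100,120),(26,255,255),(298,228,328,258),36),
      ("copper",(0,90,130),(14,255,255),(354,230,382,260),36),
      ("spacer",(25,130,100),(35,255,255),(235,200,262,260),36),
      ("tub",(8,160,120),(18,255,255),(300,135,326,162),40),
      ("red",(170,120,60),(180,255,255),(90,125,180,205),28),
      ("redall",(0,120,60),(8,255,255),(90,125,180,205),28),
      ("blue",(100,90,60),(120,255,255),(325,125,420,205),28)]:
        c=big(msk(t,lo,hi),box);w=W(t,c,z)
        print(n,"ctr px",c.mean(0).round(1),"circ",np.round(cv2.minEnclosingCircle(w)[0],1),round(cv2.minEnclosingCircle(w)[1],1),"rect",*rect(w))
    # white bolt heads on bracket
    m=msk(t,(0,0,130),(180,40,255))
    for box in [(240,140,250,152),(268,140,282,155)]:
        c=big(m,box);print("foot",c.mean(0),onz(t,*c.mean(0),12))
    c=big(m,(190,135,203,147));print("bolt",c.mean(0),onz(t,*c.mean(0),55))
E
python3 m.py
```

```text
nadir px [274.93404281 255.36477123]
bright ctr px [141.  247.2] circ [406.5 252.9] 25.8 rect [406.  252.8] [49.8 45.5] 83.6
black ctr px [203.  238.6] circ [425.5 114. ] 25.5 rect [424.8 114.2] [49.3 44.8] 0.5
brass ctr px [312.9 240.6] circ [ 420.5 -130.9] 20.8 rect [ 419.9 -131.1] [38.6 39.7] 63.1
copper ctr px [372.5 246.4] circ [ 406.6 -260.2] 28.1 rect [ 409.6 -258.8] [46.6 46.3] 88.9
spacer ctr px [247.  229.3] circ [445.5  16.1] 44.1 rect [445.6  14.7] [87.7 14.3] 4.6
tub ctr px [312.9 149.2] circ [ 625.5 -132.3] 19.3 rect [ 625.7 -132.8] [35.9 36.4] 89.6
red ctr px [ 96. 187.] circ [542.1 356. ] 0.0 rect [542.1 356. ] [0. 0.] 0.0
redall ctr px [130.  165.4] circ [596.5 272.4] 101.0 rect [596.4 273.1] [159.6 132.7] 85.9
blue ctr px [372.5 165.9] circ [ 589.3 -267.5] 101.2 rect [ 589.8 -268. ] [159.7 129.5] 82.4
foot [244.4        144.33333333] [642.38009097  22.81236804  12.        ]
foot [275.66666667 147.        ] [636.04319483 -49.06502112  12.        ]
bolt [195.11111111 140.5       ] [642.26745246 129.80966921  55.        ]
```

```bash
python3 - <<'E'
from m import *
# nuts: sixfold phase of outer contour about its centre (corner direction)
for n,lo,hi,box in [("bright",(0,0,140),(180,45,255),(125,230,160,265)),("black",(0,0,0),(180,75,95),(188,222,222,256))]:
    w=W(t,big(msk(t,lo,hi),box),24); M=cv2.moments(w.reshape(-1,1,2)); c=np.array([M["m10"],M["m01"]])/M["m00"]
    d=w-c;th=np.arctan2(d[:,1],d[:,0]);r=np.hypot(*d.T)
    ph=np.angle(np.sum((r-r.mean())*np.exp(6j*th)))/6
    print(n,c.round(1),"flat normal deg",round(np.degrees(ph)+30,1),"mod 60")
hsv=cv2.cvtColor(t["color"],cv2.COLOR_BGR2HSV)
m=msk(t,(0,105,150),(13,255,255)); c=big(m,(357,234,379,255)); w=W(t,c,36); print("copper",c.mean(0),cv2.minEnclosingCircle(w))
# bracket gap corners from zoom, z=42
for u,v in [(255.,138.7),(266,139),(255.2,148),(265.3,148.5)]: print(onz(t,u,v,42).round(1))
# scene overlay check
R=lambda a:np.array([[np.cos(a),-np.sin(a)],[np.sin(a),np.cos(a)]])
def ov(f,name,box,sc):
    im=f["color"].copy(); x0,y0,x1,y1=box; im=cv2.resize(im[y0:y1,x0:x1],None,fx=sc,fy=sc,interpolation=cv2.INTER_NEAREST)
    for p in [(18,12),(18,-12),(-18,12),(-18,-12),(-32,24.5),(-32,-24.5)]:
        q=R(np.radians(-5))@np.array(p)+[639.2,-13.1]; u=(proj(f,[*q,42])-[x0,y0]+.5)*sc; cv2.circle(im,tuple(int(a) for a in u),3,(0,0,255),-1)
    cv2.imwrite(f"pics/{name}.png",im)
ov(t,"ovt",(230,120,300,180),8); ov(s,"ovs",(190,240,270,310),7)
E
```

```text
bright [406.1 252.8] flat normal deg 54.4 mod 60
black [425.2 113.9] flat normal deg 27.6 mod 60
copper [368.32653061 244.20408163] ((412.4212341308594, -254.29037475585938), 19.9116153717041)
[648.9  -2.7  42. ]
[648.2 -27.4  42. ]
[627.8  -3.1  42. ]
[626.6 -25.8  42. ]
```

View pics/ovt.png

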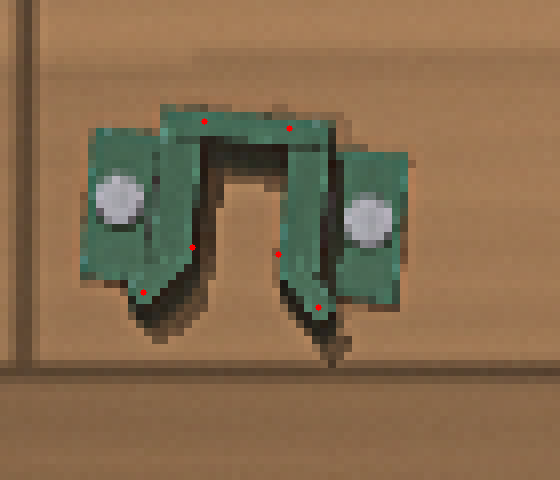

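View pics/ovs.png

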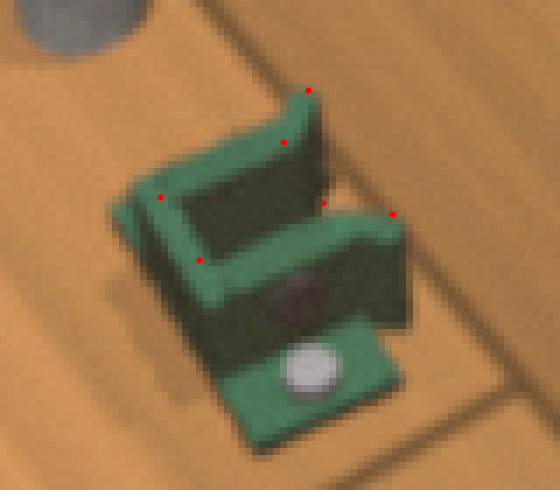

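Emit:
drive_tool(moves=[{"claw": -1,"dx": 1,"dy": -1,"dz": 0,"yaw": -1},{"claw": -1,"dx": 1,"dy": -1,"dz": 0,"yaw": -1}], grip_force=30)

```text
time_s: 0.35
ee_pos: [222.3, -484.2, 211.8]
ee_rot: [-179.8, -0.0, 38.3]
force: [0.1, 0.1, -0.2]
gripper_width: 91.1
```

The overlay shows the true bracket back edge about 5 mm nearer −x and 1.5 mm toward −y from the foot-screw guess. I'll use an origin near (632, −14.5), yaw −5°. Next is a small planner that prints tool-axis units.

```bash
cat > plan.py <<'E'
import sys,numpy as np
from workcell import telemetry
# usage: plan.py x y z psi [x y z psi ...]
s=telemetry.state();p=np.array(s["ee_pos"]);psi=s["ee_rot"][2];print("t",round(s["time_s"],2),p.round(1),round(psi,1),"w",round(s["gripper_width"],1))
a=[float(v) for v in sys.argv[1:]];k=0
for i in range(0,len(a),4):
    T=np.array(a[i:i+3]);Y=a[i+3];print("->",T,Y)
    while True:
        d=T-p;dy=(Y-psi+180)%360-180
        if np.linalg.norm(d)<.6 and abs(dy)<.5: break
        r=np.radians(psi);loc=np.array([d[0]*np.cos(r)+d[1]*np.sin(r),d[0]*np.sin(r)-d[1]*np.cos(r),-d[2]])/20
        loc=np.round(loc/max(1,abs(loc).max()),2);yw=round(float(np.clip(-dy/np.degrees(.15),-1,1)),2)
        k+=1;print(k,f"dx {loc[0]} dy {loc[1]} dz {loc[2]} yaw {yw}")
        l=loc*20;p=p+[l[0]*np.cos(r)+l[1]*np.sin(r),l[0]*np.sin(r)-l[1]*np.cos(r),-l[2]];psi-=yw*np.degrees(.15)
E
python3 plan.py 406 252.8 130 84.4
```

```text
t 0.35 [ 222.3 -484.2  211.8] 38.3 w 91.1
-> [406.  252.8 130. ] 84.4
1 dx 1.0 dy -0.77 dz 0.14 yaw -1.0
2 dx 1.0 dy -0.56 dz 0.12 yaw -1.0
3 dx 1.0 dy -0.37 dz 0.11 yaw -1.0
4 dx 1.0 dy -0.21 dz 0.11 yaw -1.0
5 dx 1.0 dy -0.06 dz 0.11 yaw -1.0
6 dx 1.0 dy 0.09 dz 0.11 yaw -0.36
7 dx 1.0 dy 0.15 dz 0.11 yaw -0.0
8 dx 1.0 dy 0.15 dz 0.11 yaw -0.0
9 dx 1.0 dy 0.15 dz 0.11 yaw -0.0
10 dx 1.0 dy 0.15 dz 0.11 yaw -0.0
11 dx 1.0 dy 0.15 dz 0.11 yaw -0.0
12 dx 1.0 dy 0.15 dz 0.11 yaw -0.0
13 dx 1.0 dy 0.15 dz 0.11 yaw -0.0
14 dx 1.0 dy 0.15 dz 0.11 yaw -0.0
15 dx 1.0 dy 0.15 dz 0.11 yaw -0.0
16 dx 1.0 dy 0.15 dz 0.11 yaw -0.0
17 dx 1.0 dy 0.15 dz 0.11 yaw -0.0
18 dx 1.0 dy 0.15 dz 0.11 yaw -0.0
19 dx 1.0 dy 0.15 dz 0.11 yaw -0.0
20 dx 1.0 dy 0.15 dz 0.11 yaw -0.0
21 dx 1.0 dy 0.15 dz 0.11 yaw -0.0
22 dx 1.0 dy 0.14 dz 0.11 yaw -0.0
23 dx 1.0 dy 0.15 dz 0.11 yaw -0.0
24 dx 1.0 dy 0.14 dz 0.11 yaw -0.0
25 dx 1.0 dy 0.15 dz 0.11 yaw -0.0
26 dx 1.0 dy 0.14 dz 0.11 yaw -0.0
27 dx 1.0 dy 0.15 dz 0.11 yaw -0.0
28 dx 1.0 dy 0.14 dz 0.11 yaw -0.0
29 dx 1.0 dy 0.15 dz 0.11 yaw -0.0
30 dx 1.0 dy 0.14 dz 0.11 yaw -0.0
31 dx 1.0 dy 0.15 dz 0.11 yaw -0.0
32 dx 1.0 dy 0.14 dz 0.1 yaw -0.0
33 dx 1.0 dy 0.15 dz 0.11 yaw -0.0
34 dx 1.0 dy 0.14 dz 0.1 yaw -0.0
35 dx 1.0 dy 0.15 dz 0.11 yaw -0.0
36 dx 1.0 dy 0.14 dz 0.1 yaw -0.0
37 dx 1.0 dy 0.15 dz 0.11 yaw -0.0
38 dx 0.14 dy 0.02 dz 0.01 yaw -0.0
```

Emit:
drive_tool(moves=[{"claw": -1,"dx": 1,"dy": -0.8,"dz": 0.1,"yaw": -1},{"claw": -1,"dx": 1,"dy": -0.6,"dz": 0.1,"yaw": -1},{"claw": -1,"dx": 1,"dy": -0.4,"dz": 0.1,"yaw": -1},{"claw": -1,"dx": 1,"dy": -0.2,"dz": 0.1,"yaw": -1},{"claw": -1,"dx": 1,"dy": 0,"dz": 0.1,"yaw": -1}])

```text
time_s: 0.98
ee_pos: [247.8, -370.8, 200.1]
ee_rot: [-179.8, -0.4, 82.8]
force: [0.7, -0.5, -0.4]
gripper_width: 91.5
```

Emit:
drive_tool(moves=[{"claw": -1,"dx": 1,"dy": 0.1,"dz": 0.1,"yaw": -0.3},{"claw": -1,"dx": 1,"dy": 0.15,"dz": 0.1,"yaw": 0},{"claw": -1,"dx": 1,"dy": 0.15,"dz": 0.1,"yaw": 0},{"claw": -1,"dx": 1,"dy": 0.15,"dz": 0.1,"yaw": 0},{"claw": -1,"dx": 1,"dy": 0.15,"dz": 0.1,"yaw": 0}])

```text
time_s: 1.6
ee_pos: [271.4, -266.5, 189.6]
ee_rot: [-179.7, -0.5, 85.0]
force: [0.4, 0.3, 0.1]
gripper_width: 91.8
```

Emit:
drive_tool(moves=[{"claw": -1,"dx": 1,"dy": 0.15,"dz": 0.1,"yaw": 0},{"claw": -1,"dx": 1,"dy": 0.15,"dz": 0.1,"yaw": 0},{"claw": -1,"dx": 1,"dy": 0.15,"dz": 0.1,"yaw": 0},{"claw": -1,"dx": 1,"dy": 0.15,"dz": 0.1,"yaw": 0},{"claw": -1,"dx": 1,"dy": 0.15,"dz": 0.1,"yaw": 0}])

```text
time_s: 2.22
ee_pos: [295.5, -162.0, 179.8]
ee_rot: [-179.8, -0.5, 84.5]
force: [0.0, -0.2, 0.4]
gripper_width: 91.2
```

Emit:
drive_tool(moves=[{"claw": -1,"dx": 1,"dy": 0.15,"dz": 0.1,"yaw": 0},{"claw": -1,"dx": 1,"dy": 0.15,"dz": 0.1,"yaw": 0},{"claw": -1,"dx": 1,"dy": 0.15,"dz": 0.1,"yaw": 0},{"claw": -1,"dx": 1,"dy": 0.15,"dz": 0.1,"yaw": 0},{"claw": -1,"dx": 1,"dy": 0.15,"dz": 0.1,"yaw": 0}])

```text
time_s: 2.85
ee_pos: [319.7, -58.2, 170.0]
ee_rot: [-179.8, -0.5, 84.0]
force: [-0.4, -0.6, -0.3]
gripper_width: 91.0
```

Emit:
drive_tool(moves=[{"claw": -1,"dx": 1,"dy": 0.15,"dz": 0.1,"yaw": 0},{"claw": -1,"dx": 1,"dy": 0.15,"dz": 0.1,"yaw": 0},{"claw": -1,"dx": 1,"dy": 0.15,"dz": 0.1,"yaw": 0},{"claw": -1,"dx": 1,"dy": 0.15,"dz": 0.1,"yaw": 0},{"claw": -1,"dx": 1,"dy": 0.15,"dz": 0.1,"yaw": 0}])

```text
time_s: 3.48
ee_pos: [344.0, 45.1, 160.3]
ee_rot: [-179.9, -0.5, 83.5]
force: [-0.3, -0.2, 0.4]
gripper_width: 91.3
```

```bash
python3 plan.py 406 252.8 50 84.4 406 252.8 4 84.4
```

```text
t 3.48 [344.   45.1 160.3] 83.5 w 91.3
-> [406.  252.8  50. ] 84.4
1 dx 1.0 dy 0.18 dz 0.52 yaw -0.1
2 dx 1.0 dy 0.2 dz 0.52 yaw 0.0
3 dx 1.0 dy 0.19 dz 0.52 yaw 0.0
4 dx 1.0 dy 0.2 dz 0.52 yaw 0.0
5 dx 1.0 dy 0.19 dz 0.52 yaw 0.0
6 dx 1.0 dy 0.2 dz 0.52 yaw 0.0
7 dx 1.0 dy 0.19 dz 0.52 yaw 0.0
8 dx 1.0 dy 0.2 dz 0.51 yaw 0.0
9 dx 1.0 dy 0.19 dz 0.52 yaw 0.0
10 dx 1.0 dy 0.2 dz 0.51 yaw 0.0
11 dx 0.64 dy 0.12 dz 0.33 yaw 0.0
-> [406.  252.8   4. ] 84.4
12 dx 0.0 dy 0.0 dz 1.0 yaw 0.0
13 dx 0.0 dy 0.0 dz 1.0 yaw 0.0
14 dx 0.0 dy 0.0 dz 0.3 yaw 0.0
```

Emit:
drive_tool(moves=[{"claw": -1,"dx": 1,"dy": 0.2,"dz": 0.5,"yaw": -0.1},{"claw": -1,"dx": 1,"dy": 0.2,"dz": 0.5,"yaw": 0},{"claw": -1,"dx": 1,"dy": 0.2,"dz": 0.5,"yaw": 0},{"claw": -1,"dx": 1,"dy": 0.2,"dz": 0.5,"yaw": 0},{"claw": -1,"dx": 1,"dy": 0.2,"dz": 0.5,"yaw": 0}])

```text
time_s: 4.1
ee_pos: [373.2, 148.2, 110.2]
ee_rot: [180.0, -0.5, 84.0]
force: [0.6, 0.5, -0.1]
gripper_width: 91.2
```

Emit:
drive_tool(moves=[{"claw": -1,"dx": 1,"dy": 0.2,"dz": 0.5,"yaw": 0},{"claw": -1,"dx": 1,"dy": 0.2,"dz": 0.5,"yaw": 0},{"claw": -1,"dx": 1,"dy": 0.2,"dz": 0.5,"yaw": 0},{"claw": -1,"dx": 1,"dy": 0.2,"dz": 0.5,"yaw": 0},{"claw": -1,"dx": 1,"dy": 0.2,"dz": 0.5,"yaw": 0}])

```text
time_s: 4.72
ee_pos: [402.7, 251.2, 59.2]
ee_rot: [180.0, -0.5, 83.7]
force: [0.3, -0.9, 0.1]
gripper_width: 90.7
```

```bash
python3 plan.py 406 252.8 40 84.4 406 252.8 4 84.4
```

```text
t 4.72 [402.7 251.2  59.2] 83.7 w 90.7
-> [406.  252.8  40. ] 84.4
1 dx 0.1 dy 0.15 dz 0.96 yaw -0.08
-> [406.  252.8   4. ] 84.4
2 dx -0.0 dy 0.0 dz 1.0 yaw -0.0
3 dx -0.0 dy 0.0 dz 0.8 yaw -0.0
```

Emit:
drive_tool(moves=[{"claw": -1,"dx": 0.1,"dy": 0.15,"dz": 0.9,"yaw": -0.1},{"claw": -1,"dx": 0,"dy": 0,"dz": 0.9,"yaw": 0},{"claw": -1,"dx": 0,"dy": 0,"dz": 0.7,"yaw": 0},{"claw": -1,"dx": 0,"dy": 0,"dz": 0.2,"yaw": 0}])

```text
time_s: 5.22
ee_pos: [407.3, 257.7, 2.2]
ee_rot: [179.9, -0.6, 84.6]
force: [-1.0, -0.5, 0.5]
gripper_width: 91.0
```

```bash
python3 plan.py 406 252.8 4 84.4; python3 - <<'E'
from h import *
look("scene","g1",(340,230,500,370),5)
E
```

```text
t 5.22 [407.3 257.7   2.2] 84.6 w 91.0
-> [406.  252.8   4. ] 84.4
1 dx -0.25 dy -0.04 dz -0.09 yaw 0.02
```

View pics/g1.png

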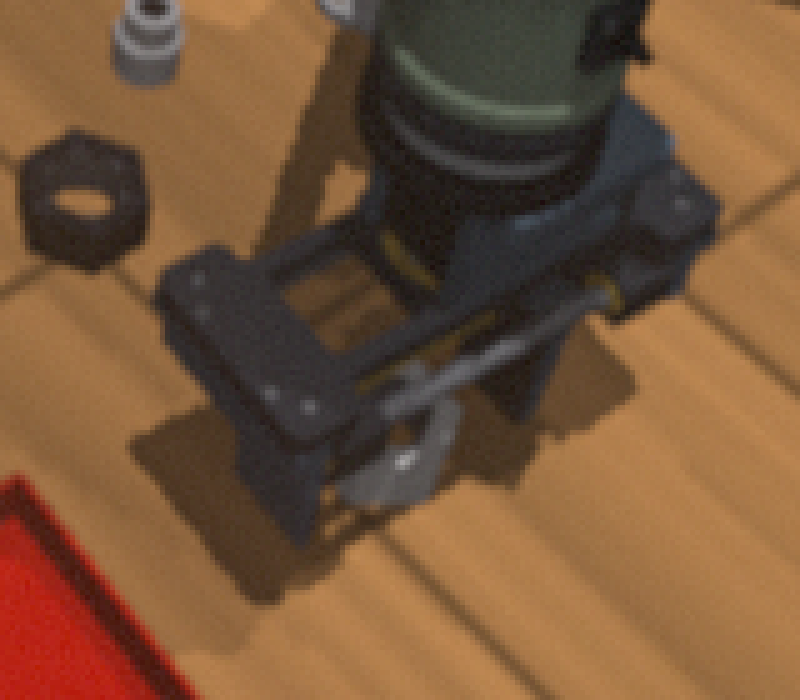

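The bright nut sits between the open fingers. I'll correct 5 mm and close.

Emit:
drive_tool(moves=[{"claw": -1,"dx": -0.25,"dy": 0,"dz": 0,"yaw": 0},{"claw": 1,"dx": 0,"dy": 0,"dz": 0,"yaw": 0},{"claw": 1,"dx": 0,"dy": 0,"dz": 0,"yaw": 0},{"claw": 1,"dx": 0,"dy": 0,"dz": 0,"yaw": 0},{"claw": 1,"dx": 0,"dy": 0,"dz": 0,"yaw": 0}])

```text
time_s: 5.9
ee_pos: [408.0, 253.1, 3.7]
ee_rot: [179.7, -0.7, 84.5]
force: [-0.2, 0.2, -0.1]
gripper_width: 54.2
```

Emit:
drive_tool(moves=[{"claw": 1,"dx": 0,"dy": 0,"dz": 0,"yaw": 0},{"claw": 1,"dx": 0,"dy": 0,"dz": 0,"yaw": 0}])

```text
time_s: 6.15
ee_pos: [408.0, 253.1, 3.8]
ee_rot: [179.7, -0.7, 84.5]
force: [0.7, 1.1, -0.3]
gripper_width: 45.9
```

```bash
python3 plan.py 412 254 65 85.5 597 309 62 85.9 | awk 'NR<30'
```

```text
t 6.15 [408.  253.1   3.8] 84.5 w 45.9
-> [412. 254.  65.] 85.5
1 dx 0.02 dy 0.06 dz -1.0 yaw -0.11
2 dx 0.02 dy 0.07 dz -1.0 yaw -0.0
3 dx 0.02 dy 0.06 dz -1.0 yaw -0.0
4 dx 0.0 dy 0.0 dz -0.06 yaw -0.0
-> [597. 309.  62.] 85.9
5 dx 0.39 dy 1.0 dz 0.02 yaw -0.05
6 dx 0.38 dy 1.0 dz 0.02 yaw 0.0
7 dx 0.38 dy 1.0 dz 0.02 yaw 0.0
8 dx 0.38 dy 1.0 dz 0.01 yaw 0.0
9 dx 0.37 dy 1.0 dz 0.02 yaw 0.0
10 dx 0.38 dy 1.0 dz 0.01 yaw 0.0
11 dx 0.37 dy 1.0 dz 0.02 yaw 0.0
12 dx 0.38 dy 1.0 dz 0.01 yaw 0.0
13 dx 0.37 dy 1.0 dz 0.02 yaw 0.0
14 dx 0.01 dy 0.03 dz -0.0 yaw 0.0
```

Emit:
drive_tool(moves=[{"claw": 1,"dx": 0,"dy": 0,"dz": -0.4,"yaw": 0},{"claw": 1,"dx": 0,"dy": 0,"dz": -1,"yaw": -0.1},{"claw": 1,"dx": 0,"dy": 0.2,"dz": -1,"yaw": 0},{"claw": 1,"dx": 0.4,"dy": 1,"dz": -0.5,"yaw": 0},{"claw": 1,"dx": 0.4,"dy": 1,"dz": 0,"yaw": 0}])

```text
time_s: 6.78
ee_pos: [450.5, 263.6, 63.9]
ee_rot: [180.0, -0.5, 85.5]
force: [-1.1, -0.3, -2.5]
gripper_width: 45.7
```

Emit:
drive_tool(moves=[{"claw": 1,"dx": 0.4,"dy": 1,"dz": 0,"yaw": 0},{"claw": 1,"dx": 0.4,"dy": 1,"dz": 0,"yaw": 0},{"claw": 1,"dx": 0.4,"dy": 1,"dz": 0,"yaw": 0},{"claw": 1,"dx": 0.4,"dy": 1,"dz": 0,"yaw": 0},{"claw": 1,"dx": 0.3,"dy": 0.9,"dz": 0,"yaw": 0}])

```text
time_s: 7.4
ee_pos: [552.7, 293.9, 64.6]
ee_rot: [-179.8, -0.4, 85.5]
force: [-1.0, -0.6, -2.2]
gripper_width: 45.6
```

```bash
python3 plan.py 597 309 45 85.9 597 309 7 85.9
```

```text
t 7.4 [552.7 293.9  64.6] 85.5 w 45.6
-> [597. 309.  45.] 85.9
1 dx 0.43 dy 1.0 dz 0.46 yaw -0.05
2 dx 0.43 dy 1.0 dz 0.45 yaw 0.0
3 dx 0.06 dy 0.15 dz 0.07 yaw 0.0
-> [597. 309.   7.] 85.9
4 dx 0.0 dy 0.0 dz 1.0 yaw 0.0
5 dx 0.0 dy 0.0 dz 0.9 yaw 0.0
```

Emit:
drive_tool(moves=[{"claw": 1,"dx": 0.4,"dy": 1,"dz": 0,"yaw": 0},{"claw": 1,"dx": 0.3,"dy": 0.9,"dz": 0,"yaw": 0},{"claw": 1,"dx": 0,"dy": 0,"dz": 0.5,"yaw": 0},{"claw": 1,"dx": 0,"dy": 0,"dz": 0.8,"yaw": 0}])

```text
time_s: 7.9
ee_pos: [592.1, 304.8, 37.3]
ee_rot: [-179.7, -0.3, 85.5]
force: [-0.5, -0.4, -3.0]
gripper_width: 45.9
```

```bash
python3 plan.py 597 309 7 85.9
```

```text
t 7.9 [592.1 304.8  37.3] 85.5 w 45.9
-> [597. 309.   7.] 85.9
1 dx 0.15 dy 0.15 dz 1.0 yaw -0.05
2 dx 0.08 dy 0.08 dz 0.51 yaw -0.0
```

Emit:
drive_tool(moves=[{"claw": 1,"dx": 0.2,"dy": 0.2,"dz": 0.6,"yaw": 0},{"claw": 1,"dx": 0,"dy": 0,"dz": 0.4,"yaw": 0},{"claw": 1,"dx": 0,"dy": 0,"dz": 0.2,"yaw": 0},{"claw": 1,"dx": 0,"dy": 0,"dz": 0.0,"yaw": 0}])

```text
time_s: 8.4
ee_pos: [592.8, 307.7, 8.6]
ee_rot: [-179.4, -0.1, 85.5]
force: [0.0, 0.3, -1.4]
gripper_width: 45.8
```

Emit:
drive_tool(moves=[{"claw": 1,"dx": 0,"dy": 0,"dz": 0.1,"yaw": 0},{"claw": -0.5,"dx": 0,"dy": 0,"dz": 0,"yaw": 0},{"claw": -0.5,"dx": 0,"dy": 0,"dz": 0,"yaw": 0},{"claw": -0.5,"dx": 0,"dy": 0,"dz": 0,"yaw": 0}])

```text
time_s: 8.9
ee_pos: [594.6, 308.6, 9.4]
ee_rot: [-179.6, -0.3, 85.5]
force: [-1.2, 0.7, -0.0]
gripper_width: 68.0
```

```bash
python3 plan.py 590 307 70 80 425.2 113.9 50 57.6
```

```text
t 8.9 [594.6 308.6   9.4] 85.5 w 68.0
-> [590. 307.  70.] 80.0
1 dx -0.03 dy -0.07 dz -1.0 yaw 0.64
2 dx -0.04 dy -0.07 dz -1.0 yaw -0.0
3 dx -0.04 dy -0.08 dz -1.0 yaw -0.0
4 dx -0.0 dy 0.0 dz -0.03 yaw -0.0
-> [425.2 113.9  50. ] 57.6
5 dx -1.0 dy -0.59 dz 0.09 yaw 1.0
6 dx -1.0 dy -0.4 dz 0.08 yaw 1.0
7 dx -1.0 dy -0.24 dz 0.08 yaw 0.6
8 dx -1.0 dy -0.14 dz 0.08 yaw 0.0
9 dx -1.0 dy -0.14 dz 0.08 yaw 0.0
10 dx -1.0 dy -0.14 dz 0.08 yaw 0.0
11 dx -1.0 dy -0.14 dz 0.08 yaw 0.0
12 dx -1.0 dy -0.14 dz 0.08 yaw 0.0
13 dx -1.0 dy -0.14 dz 0.08 yaw 0.0
14 dx -1.0 dy -0.15 dz 0.08 yaw 0.0
15 dx -1.0 dy -0.14 dz 0.08 yaw 0.0
16 dx -1.0 dy -0.15 dz 0.08 yaw 0.0
17 dx -0.33 dy -0.05 dz 0.03 yaw 0.0
```

Emit:
drive_tool(moves=[{"claw": -0.5,"dx": 0,"dy": 0,"dz": -1,"yaw": 0},{"claw": -0.5,"dx": 0,"dy": 0,"dz": -1,"yaw": 0.6},{"claw": -0.5,"dx": -0.5,"dy": -0.3,"dz": -1,"yaw": 0},{"claw": -1,"dx": -1,"dy": -0.6,"dz": 0,"yaw": 1},{"claw": -1,"dx": -1,"dy": -0.4,"dz": 0,"yaw": 1}])

```text
time_s: 9.52
ee_pos: [557.6, 264.2, 73.1]
ee_rot: [-179.7, -0.2, 62.8]
force: [0.5, -0.0, 0.4]
gripper_width: 85.5
```

Emit:
drive_tool(moves=[{"claw": -1,"dx": -1,"dy": -0.2,"dz": 0,"yaw": 0.6},{"claw": -1,"dx": -1,"dy": -0.1,"dz": 0,"yaw": 0},{"claw": -1,"dx": -1,"dy": -0.1,"dz": 0,"yaw": 0},{"claw": -1,"dx": -1,"dy": -0.1,"dz": 0,"yaw": 0},{"claw": -1,"dx": -1,"dy": -0.1,"dz": 0,"yaw": 0}])

```text
time_s: 10.15
ee_pos: [490.5, 179.8, 76.4]
ee_rot: [-179.7, -0.2, 57.8]
force: [-0.1, 0.3, 0.1]
gripper_width: 91.5
```

```bash
python3 plan.py 425.2 113.9 50 57.6;python3 - <<'E'
from h import *
look("scene","r1",(240,300,440,420),4)
E
```

```text
t 10.15 [490.5 179.8  76.4] 57.8 w 91.5
-> [425.2 113.9  50. ] 57.6
1 dx -1.0 dy -0.22 dz 0.29 yaw 0.03
2 dx -1.0 dy -0.22 dz 0.29 yaw -0.0
3 dx -1.0 dy -0.22 dz 0.29 yaw -0.0
4 dx -1.0 dy -0.22 dz 0.29 yaw -0.0
5 dx -0.53 dy -0.11 dz 0.16 yaw -0.0
```

View pics/r1.png

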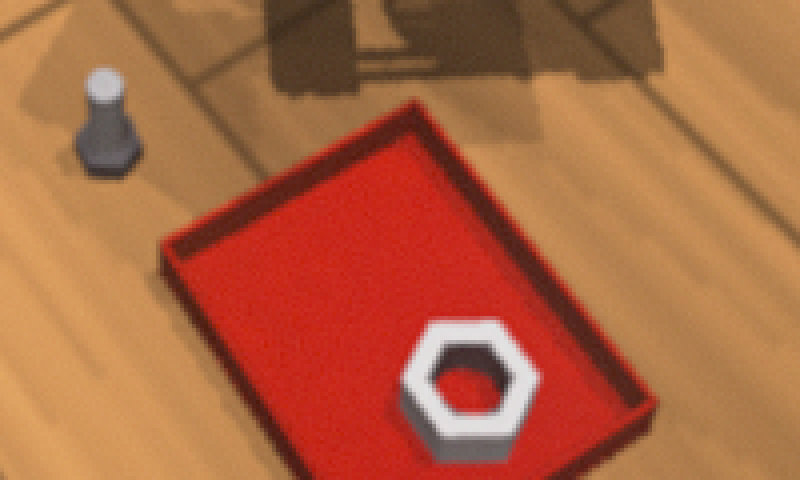

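The bright nut lies flat in the red tray near crop pixel (470,385). Next is the black nut.

Emit:
drive_tool(moves=[{"claw": -1,"dx": -1,"dy": -0.2,"dz": 0.3,"yaw": 0},{"claw": -1,"dx": -1,"dy": -0.2,"dz": 0.3,"yaw": 0},{"claw": -1,"dx": -1,"dy": -0.2,"dz": 0.3,"yaw": 0},{"claw": -1,"dx": -0.8,"dy": -0.2,"dz": 0.3,"yaw": 0},{"claw": -1,"dx": -0.3,"dy": -0.1,"dz": 0.2,"yaw": 0}])

```text
time_s: 10.82
ee_pos: [427.9, 116.2, 50.4]
ee_rot: [-179.9, -0.3, 58.1]
force: [-0.0, 0.2, 0.5]
gripper_width: 91.4
```

```bash
python3 plan.py 425.2 113.9 4 57.6
```

```text
t 10.82 [427.9 116.2  50.4] 58.1 w 91.4
-> [425.2 113.9   4. ] 57.6
1 dx -0.07 dy -0.02 dz 1.0 yaw 0.06
2 dx -0.08 dy -0.02 dz 1.0 yaw -0.0
3 dx -0.02 dy -0.01 dz 0.32 yaw -0.0
```

Emit:
drive_tool(moves=[{"claw": -1,"dx": -0.1,"dy": 0,"dz": 0.9,"yaw": 0},{"claw": -1,"dx": 0,"dy": 0,"dz": 0.8,"yaw": 0},{"claw": -1,"dx": 0,"dy": 0,"dz": 0.4,"yaw": 0},{"claw": -1,"dx": 0,"dy": 0,"dz": 0.1,"yaw": 0}])

```text
time_s: 11.32
ee_pos: [429.1, 115.6, 6.7]
ee_rot: [179.9, -0.5, 58.2]
force: [0.4, -0.3, 0.1]
gripper_width: 91.3
```

```bash
python3 plan.py 425.2 113.9 4 57.6
```

```text
t 11.32 [429.1 115.6   6.7] 58.2 w 91.3
-> [425.2 113.9   4. ] 57.6
1 dx -0.18 dy -0.12 dz 0.14 yaw 0.07
```

Emit:
drive_tool(moves=[{"claw": -1,"dx": -0.2,"dy": -0.1,"dz": 0.1,"yaw": 0},{"claw": 1,"dx": 0,"dy": 0,"dz": 0,"yaw": 0},{"claw": 1,"dx": 0,"dy": 0,"dz": 0,"yaw": 0},{"claw": 1,"dx": 0,"dy": 0,"dz": 0,"yaw": 0},{"claw": 1,"dx": 0,"dy": 0,"dz": 0,"yaw": 0}])

```text
time_s: 11.95
ee_pos: [426.3, 113.5, 5.8]
ee_rot: [179.8, -0.6, 58.2]
force: [-0.4, 0.5, -0.3]
gripper_width: 54.1
```

Emit:
drive_tool(moves=[{"claw": 1,"dx": 0,"dy": 0,"dz": 0,"yaw": 0},{"claw": 1,"dx": 0,"dy": 0,"dz": 0,"yaw": 0},{"claw": 1,"dx": 0,"dy": 0,"dz": 0,"yaw": 0}])

```text
time_s: 12.32
ee_pos: [426.3, 113.6, 5.9]
ee_rot: [179.8, -0.6, 58.2]
force: [0.5, -0.0, -0.8]
gripper_width: 45.8
```

```bash
python3 plan.py 427 114 65 57.6 593 237 65 57.6
```

```text
t 12.32 [426.3 113.6   5.9] 58.2 w 45.8
-> [427. 114.  65.] 57.6
1 dx 0.01 dy 0.01 dz -1.0 yaw 0.07
2 dx 0.01 dy 0.0 dz -1.0 yaw 0.0
3 dx 0.02 dy 0.01 dz -0.96 yaw 0.0
-> [593. 237.  65.] 57.6
4 dx 1.0 dy 0.39 dz 0.0 yaw 0.0
5 dx 1.0 dy 0.38 dz 0.0 yaw 0.0
6 dx 1.0 dy 0.39 dz 0.0 yaw 0.0
7 dx 1.0 dy 0.38 dz 0.0 yaw 0.0
8 dx 1.0 dy 0.39 dz 0.0 yaw 0.0
9 dx 1.0 dy 0.38 dz 0.0 yaw 0.0
10 dx 1.0 dy 0.39 dz 0.0 yaw 0.0
11 dx 1.0 dy 0.38 dz 0.0 yaw 0.0
12 dx 1.0 dy 0.39 dz 0.0 yaw 0.0
13 dx 0.64 dy 0.24 dz 0.0 yaw 0.0
```

Emit:
drive_tool(moves=[{"claw": 1,"dx": 0,"dy": 0,"dz": -0.4,"yaw": 0},{"claw": 1,"dx": 0,"dy": 0,"dz": -1,"yaw": 0},{"claw": 1,"dx": 0.2,"dy": 0.1,"dz": -1,"yaw": 0},{"claw": 1,"dx": 1,"dy": 0.4,"dz": -0.5,"yaw": 0},{"claw": 1,"dx": 1,"dy": 0.4,"dz": 0,"yaw": 0}])

```text
time_s: 12.95
ee_pos: [462.6, 140.6, 67.0]
ee_rot: [180.0, -0.5, 58.2]
force: [0.3, -0.3, -1.6]
gripper_width: 46.3
```

Emit:
drive_tool(moves=[{"claw": 1,"dx": 1,"dy": 0.4,"dz": 0,"yaw": 0},{"claw": 1,"dx": 1,"dy": 0.4,"dz": 0,"yaw": 0},{"claw": 1,"dx": 1,"dy": 0.4,"dz": 0,"yaw": 0},{"claw": 1,"dx": 1,"dy": 0.4,"dz": 0,"yaw": 0},{"claw": 1,"dx": 1,"dy": 0.4,"dz": 0,"yaw": 0}])

```text
time_s: 13.58
ee_pos: [550.9, 206.1, 69.5]
ee_rot: [180.0, -0.4, 58.2]
force: [0.6, -0.1, -2.1]
gripper_width: 45.7
```

```bash
python3 plan.py 593 237 60 57.6
```

```text
t 13.57 [550.9 206.1  69.5] 58.2 w 45.7
-> [593. 237.  60.] 57.6
1 dx 1.0 dy 0.4 dz 0.2 yaw 0.07
2 dx 1.0 dy 0.39 dz 0.19 yaw -0.0
3 dx 0.43 dy 0.17 dz 0.08 yaw -0.0
```

Emit:
drive_tool(moves=[{"claw": 1,"dx": 1,"dy": 0.4,"dz": 0.2,"yaw": 0},{"claw": 1,"dx": 0.9,"dy": 0.4,"dz": 0.2,"yaw": 0},{"claw": 1,"dx": 0.4,"dy": 0.1,"dz": 0.5,"yaw": 0},{"claw": 1,"dx": 0,"dy": 0,"dz": 0.8,"yaw": 0}])

```text
time_s: 14.08
ee_pos: [592.3, 237.5, 35.7]
ee_rot: [179.9, -0.5, 58.2]
force: [0.5, 0.1, -1.1]
gripper_width: 45.6
```

```bash
python3 plan.py 593 237 8 57.6
```

```text
t 14.07 [592.3 237.5  35.7] 58.2 w 45.6
-> [593. 237.   8.] 57.6
1 dx -0.0 dy 0.03 dz 1.0 yaw 0.07
2 dx -0.0 dy 0.01 dz 0.39 yaw 0.0
```

Emit:
drive_tool(moves=[{"claw": 1,"dx": 0,"dy": 0,"dz": 0.6,"yaw": 0},{"claw": 1,"dx": 0,"dy": 0,"dz": 0.4,"yaw": 0},{"claw": 1,"dx": 0,"dy": 0,"dz": 0.2,"yaw": 0},{"claw": 1,"dx": 0,"dy": 0,"dz": 0.1,"yaw": 0}])

```text
time_s: 14.58
ee_pos: [589.1, 236.0, 8.8]
ee_rot: [-179.8, -0.2, 58.2]
force: [-5.6, -1.7, 15.9]
gripper_width: 46.1
```

Touched down (16 N). Release and climb.

Emit:
drive_tool(moves=[{"claw": -0.5,"dx": 0,"dy": 0,"dz": -0.1,"yaw": 0},{"claw": -0.5,"dx": 0,"dy": 0,"dz": 0,"yaw": 0},{"claw": -0.5,"dx": 0,"dy": 0,"dz": 0,"yaw": 0},{"claw": -0.5,"dx": 0,"dy": 0,"dz": -1,"yaw": 0},{"claw": -0.5,"dx": 0,"dy": 0,"dz": -1,"yaw": 0}])

```text
time_s: 15.2
ee_pos: [588.6, 235.3, 51.2]
ee_rot: [-179.8, -0.2, 58.2]
force: [0.8, -0.1, -0.1]
gripper_width: 68.7
```

```bash
python3 plan.py 580 230 90 62 420.3 -131 60 90
```

```text
t 15.2 [588.6 235.3  51.2] 58.2 w 68.7
-> [580. 230.  90.] 62.0
1 dx -0.23 dy -0.12 dz -1.0 yaw -0.44
2 dx -0.22 dy -0.12 dz -0.94 yaw -0.0
-> [ 420.3 -131.    60. ] 90.0
3 dx -1.0 dy 0.07 dz 0.08 yaw -1.0
4 dx -1.0 dy -0.08 dz 0.08 yaw -1.0
5 dx -1.0 dy -0.23 dz 0.08 yaw -1.0
6 dx -1.0 dy -0.4 dz 0.08 yaw -0.26
7 dx -1.0 dy -0.44 dz 0.08 yaw -0.0
8 dx -1.0 dy -0.44 dz 0.08 yaw -0.0
9 dx -1.0 dy -0.44 dz 0.08 yaw -0.0
10 dx -1.0 dy -0.44 dz 0.08 yaw -0.0
11 dx -1.0 dy -0.44 dz 0.08 yaw -0.0
12 dx -1.0 dy -0.44 dz 0.08 yaw -0.0
13 dx -1.0 dy -0.44 dz 0.08 yaw -0.0
14 dx -1.0 dy -0.44 dz 0.08 yaw -0.0
15 dx -1.0 dy -0.44 dz 0.09 yaw -0.0
16 dx -1.0 dy -0.44 dz 0.08 yaw -0.0
17 dx -1.0 dy -0.45 dz 0.09 yaw -0.0
18 dx -1.0 dy -0.44 dz 0.08 yaw -0.0
19 dx -1.0 dy -0.45 dz 0.09 yaw -0.0
20 dx -1.0 dy -0.44 dz 0.08 yaw -0.0
21 dx -0.29 dy -0.13 dz 0.03 yaw -0.0
```

Emit:
drive_tool(moves=[{"claw": -0.5,"dx": -0.2,"dy": -0.1,"dz": -1,"yaw": -0.4},{"claw": -1,"dx": -0.5,"dy": -0.1,"dz": -1,"yaw": 0},{"claw": -1,"dx": -1,"dy": 0.1,"dz": 0,"yaw": -1},{"claw": -1,"dx": -1,"dy": -0.1,"dz": 0,"yaw": -1},{"claw": -1,"dx": -1,"dy": -0.2,"dz": 0,"yaw": -1}])

```text
time_s: 15.82
ee_pos: [554.1, 167.8, 94.6]
ee_rot: [179.9, -0.3, 88.2]
force: [0.9, 0.2, 0.0]
gripper_width: 91.0
```

Emit:
drive_tool(moves=[{"claw": -1,"dx": -1,"dy": -0.4,"dz": 0,"yaw": -0.2},{"claw": -1,"dx": -1,"dy": -0.4,"dz": 0,"yaw": 0},{"claw": -1,"dx": -1,"dy": -0.4,"dz": 0,"yaw": 0},{"claw": -1,"dx": -1,"dy": -0.4,"dz": 0,"yaw": 0},{"claw": -1,"dx": -1,"dy": -0.4,"dz": 0,"yaw": 0}])

```text
time_s: 16.45
ee_pos: [510.4, 62.1, 95.0]
ee_rot: [179.8, -0.3, 89.8]
force: [0.4, -0.3, -0.3]
gripper_width: 91.0
```

```bash
python3 plan.py  420.3 -131 60 90;python3 - <<'E'
from h import *
look("scene","r2",(240,300,440,420),4)
E
```

```text
t 16.45 [510.4  62.1  95. ] 89.8 w 91.0
-> [ 420.3 -131.    60. ] 90.0
1 dx -1.0 dy -0.46 dz 0.18 yaw -0.02
2 dx -1.0 dy -0.47 dz 0.18 yaw -0.0
3 dx -1.0 dy -0.47 dz 0.18 yaw -0.0
4 dx -1.0 dy -0.46 dz 0.18 yaw -0.0
5 dx -1.0 dy -0.47 dz 0.18 yaw -0.0
6 dx -1.0 dy -0.46 dz 0.18 yaw -0.0
7 dx -1.0 dy -0.47 dz 0.18 yaw -0.0
8 dx -1.0 dy -0.46 dz 0.18 yaw -0.0
9 dx -1.0 dy -0.47 dz 0.19 yaw -0.0
10 dx -0.66 dy -0.31 dz 0.12 yaw -0.0
```

View pics/r2.png

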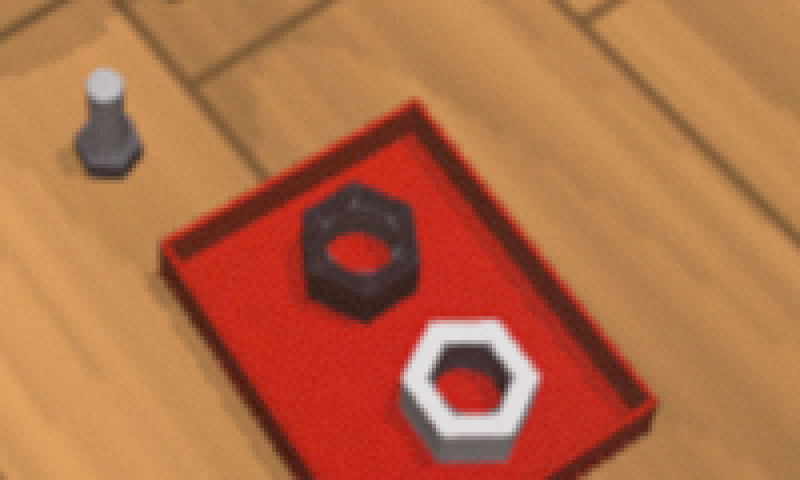

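Both nuts lie flat and apart, black at crop (358,250) and bright at (470,385), and the bolt is still standing. Next is the brass bush.

Emit:
drive_tool(moves=[{"claw": -1,"dx": -1,"dy": -0.5,"dz": 0.1,"yaw": 0},{"claw": -1,"dx": -1,"dy": -0.5,"dz": 0.1,"yaw": 0},{"claw": -1,"dx": -1,"dy": -0.5,"dz": 0.1,"yaw": 0},{"claw": -1,"dx": -1,"dy": -0.5,"dz": 0.1,"yaw": 0},{"claw": -1,"dx": -1,"dy": -0.5,"dz": 0.1,"yaw": 0}])

```text
time_s: 17.12
ee_pos: [456.8, -44.2, 84.6]
ee_rot: [179.8, -0.2, 89.6]
force: [-0.8, -0.8, 0.0]
gripper_width: 91.0
```

Emit:
drive_tool(moves=[{"claw": -1,"dx": -1,"dy": -0.4,"dz": 0.2,"yaw": 0},{"claw": -1,"dx": -1,"dy": -0.4,"dz": 0.2,"yaw": 0},{"claw": -1,"dx": -1,"dy": -0.4,"dz": 0.2,"yaw": 0},{"claw": -1,"dx": -0.8,"dy": -0.4,"dz": 0.2,"yaw": 0},{"claw": -1,"dx": -0.4,"dy": -0.2,"dz": 0.2,"yaw": 0}])

```text
time_s: 17.75
ee_pos: [418.0, -132.7, 64.2]
ee_rot: [179.7, -0.2, 89.4]
force: [1.3, 0.5, -0.0]
gripper_width: 91.1
```

```bash
python3 plan.py  420.3 -131 60 90 420.3 -131 6 90;python3 - <<'E'
from h import *
look("scene","b1",(210,100,350,220),5)
E
```

```text
t 17.75 [ 418.  -132.7   64.2] 89.4 w 91.1
-> [ 420.3 -131.    60. ] 90.0
1 dx 0.09 dy 0.11 dz 0.21 yaw -0.07
-> [ 420.3 -131.     6. ] 90.0
2 dx -0.0 dy 0.0 dz 1.0 yaw -0.0
3 dx -0.0 dy 0.0 dz 1.0 yaw -0.0
4 dx -0.0 dy 0.0 dz 0.7 yaw -0.0
```

View pics/b1.png

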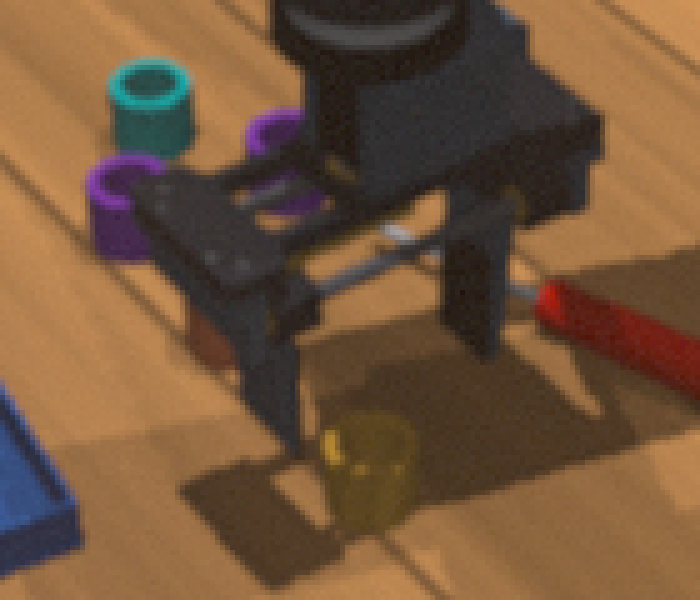

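The brass bush is below, between the fingers. Descend.

Emit:
drive_tool(moves=[{"claw": -1,"dx": 0.1,"dy": 0.1,"dz": 0.9,"yaw": 0},{"claw": -1,"dx": 0,"dy": 0,"dz": 0.9,"yaw": 0},{"claw": -1,"dx": 0,"dy": 0,"dz": 0.7,"yaw": 0},{"claw": -1,"dx": 0,"dy": 0,"dz": 0.3,"yaw": 0},{"claw": -1,"dx": 0,"dy": 0,"dz": 0,"yaw": 0}])

```text
time_s: 18.42
ee_pos: [421.5, -130.5, 6.9]
ee_rot: [179.6, -0.2, 89.3]
force: [-0.6, -0.2, 0.4]
gripper_width: 91.2
```

Emit:
drive_tool(moves=[{"claw": 1,"dx": 0,"dy": 0,"dz": 0,"yaw": 0},{"claw": 1,"dx": 0,"dy": 0,"dz": 0,"yaw": 0},{"claw": 1,"dx": 0,"dy": 0,"dz": 0,"yaw": 0},{"claw": 1,"dx": 0,"dy": 0,"dz": 0,"yaw": 0},{"claw": 1,"dx": 0,"dy": 0,"dz": 0,"yaw": 0}])

```text
time_s: 19.05
ee_pos: [422.7, -130.7, 8.4]
ee_rot: [179.4, -0.1, 89.3]
force: [0.0, 0.2, 0.7]
gripper_width: 44.0
```

Emit:
drive_tool(moves=[{"claw": 1,"dx": 0,"dy": 0,"dz": 0,"yaw": 0},{"claw": 1,"dx": 0,"dy": 0,"dz": 0,"yaw": 0},{"claw": 1,"dx": 0,"dy": 0,"dz": 0,"yaw": 0}])

```text
time_s: 19.42
ee_pos: [422.6, -130.7, 8.4]
ee_rot: [179.4, -0.1, 89.3]
force: [0.1, 0.0, -0.4]
gripper_width: 40.6
```

```bash
python3 plan.py  424 -132 75 89.3 594 -233 75 82.4
```

```text
t 19.43 [ 422.6 -130.7    8.4] 89.3 w 40.6
-> [ 424. -132.   75.] 89.3
1 dx -0.02 dy 0.02 dz -1.0 yaw 0.0
2 dx -0.02 dy 0.02 dz -1.0 yaw 0.0
3 dx -0.02 dy 0.02 dz -1.0 yaw 0.0
4 dx -0.0 dy 0.01 dz -0.33 yaw 0.0
-> [ 594. -233.   75.] 82.4
5 dx -0.58 dy 1.0 dz 0.0 yaw 0.81
6 dx -0.43 dy 1.0 dz 0.0 yaw -0.0
7 dx -0.43 dy 1.0 dz 0.0 yaw -0.0
8 dx -0.43 dy 1.0 dz 0.0 yaw -0.0
9 dx -0.42 dy 1.0 dz 0.0 yaw -0.0
10 dx -0.43 dy 1.0 dz 0.0 yaw -0.0
11 dx -0.42 dy 1.0 dz 0.0 yaw -0.0
12 dx -0.43 dy 1.0 dz 0.0 yaw -0.0
13 dx -0.42 dy 1.0 dz 0.0 yaw -0.0
14 dx -0.02 dy 0.03 dz 0.0 yaw -0.0
```

Emit:
drive_tool(moves=[{"claw": 1,"dx": 0,"dy": 0,"dz": -0.4,"yaw": 0},{"claw": 1,"dx": 0,"dy": 0,"dz": -1,"yaw": 0},{"claw": 1,"dx": 0,"dy": 0.2,"dz": -1,"yaw": 0},{"claw": 1,"dx": -0.6,"dy": 1,"dz": -0.8,"yaw": 0.8},{"claw": 1,"dx": -0.4,"dy": 1,"dz": 0,"yaw": 0}])

```text
time_s: 20.05
ee_pos: [462.5, -153.0, 75.1]
ee_rot: [179.7, -0.3, 82.2]
force: [0.2, 0.7, -2.8]
gripper_width: 41.0
```

Emit:
drive_tool(moves=[{"claw": 1,"dx": -0.4,"dy": 1,"dz": 0,"yaw": 0},{"claw": 1,"dx": -0.4,"dy": 1,"dz": 0,"yaw": 0},{"claw": 1,"dx": -0.4,"dy": 1,"dz": 0,"yaw": 0},{"claw": 1,"dx": -0.4,"dy": 1,"dz": 0,"yaw": 0},{"claw": 1,"dx": -0.4,"dy": 1,"dz": 0,"yaw": 0}])

```text
time_s: 20.68
ee_pos: [557.6, -207.3, 76.6]
ee_rot: [179.8, -0.3, 82.2]
force: [0.1, 0.2, -2.1]
gripper_width: 40.7
```

```bash
python3 plan.py  594 -233 60 82.4
```

```text
t 20.68 [ 557.6 -207.3   76.6] 82.2 w 40.7
-> [ 594. -233.   60.] 82.4
1 dx -0.52 dy 1.0 dz 0.42 yaw -0.02
2 dx -0.51 dy 0.98 dz 0.41 yaw 0.0
```

Emit:
drive_tool(moves=[{"claw": 1,"dx": -0.5,"dy": 0.9,"dz": 0.3,"yaw": 0},{"claw": 1,"dx": -0.4,"dy": 0.7,"dz": 0.3,"yaw": 0},{"claw": 1,"dx": 0,"dy": 0.1,"dz": 0.5,"yaw": 0},{"claw": 1,"dx": 0,"dy": 0,"dz": 0.5,"yaw": 0},{"claw": 1,"dx": 0,"dy": 0,"dz": 0.4,"yaw": 0}])

```text
time_s: 21.3
ee_pos: [589.1, -229.7, 34.4]
ee_rot: [179.9, -0.3, 82.2]
force: [0.2, 1.1, -1.0]
gripper_width: 40.8
```

```bash
python3 plan.py  594 -233 12 82.4
```

```text
t 21.3 [ 589.1 -229.7   34.4] 82.2 w 40.8
-> [ 594. -233.   12.] 82.4
1 dx -0.12 dy 0.24 dz 1.0 yaw -0.02
2 dx -0.01 dy 0.02 dz 0.12 yaw -0.0
```

Emit:
drive_tool(moves=[{"claw": 1,"dx": -0.2,"dy": 0.2,"dz": 0.4,"yaw": 0},{"claw": 1,"dx": 0,"dy": 0,"dz": 0.4,"yaw": 0},{"claw": 1,"dx": 0,"dy": 0,"dz": 0.15,"yaw": 0},{"claw": 1,"dx": 0,"dy": 0,"dz": 0.0,"yaw": 0}])

```text
time_s: 21.8
ee_pos: [591.6, -233.7, 13.3]
ee_rot: [-180.0, -0.4, 82.2]
force: [-0.3, 0.4, -1.9]
gripper_width: 40.7
```

Emit:
drive_tool(moves=[{"claw": 1,"dx": 0,"dy": 0,"dz": 0.1,"yaw": 0},{"claw": -0.4,"dx": 0,"dy": 0,"dz": 0,"yaw": 0},{"claw": -0.4,"dx": 0,"dy": 0,"dz": 0,"yaw": 0},{"claw": -0.4,"dx": 0,"dy": 0,"dz": 0,"yaw": 0},{"claw": -0.4,"dx": 0,"dy": 0,"dz": 0,"yaw": 0}])

```text
time_s: 22.42
ee_pos: [593.2, -234.2, 13.5]
ee_rot: [179.8, -0.3, 82.3]
force: [-0.8, 0.1, 1.0]
gripper_width: 63.4
```

Emit:
drive_tool(moves=[{"claw": -0.4,"dx": 0,"dy": 0,"dz": -0.5,"yaw": 0},{"claw": -0.4,"dx": 0,"dy": 0,"dz": -1,"yaw": 0},{"claw": -0.4,"dx": 0,"dy": 0,"dz": -1,"yaw": 0},{"claw": -0.4,"dx": 0,"dy": 0,"dz": -0.7,"yaw": 0}])

```text
time_s: 22.92
ee_pos: [592.6, -234.4, 80.1]
ee_rot: [179.9, -0.3, 82.2]
force: [0.1, -0.4, -0.2]
gripper_width: 64.1
```

```bash
python3 plan.py  412.4 -254.3 65 90; python3 - <<'E'
from h import *
look("scene","b2",(130,100,350,220),3.5)
E
```

```text
t 22.93 [ 592.6 -234.4   80.1] 82.2 w 64.1
-> [ 412.4 -254.3   65. ] 90.0
1 dx -0.25 dy -1.0 dz 0.09 yaw -0.9
2 dx -0.11 dy -1.0 dz 0.08 yaw -0.0
3 dx -0.11 dy -1.0 dz 0.08 yaw -0.0
4 dx -0.11 dy -1.0 dz 0.08 yaw -0.0
5 dx -0.11 dy -1.0 dz 0.09 yaw -0.0
6 dx -0.11 dy -1.0 dz 0.08 yaw -0.0
7 dx -0.11 dy -1.0 dz 0.09 yaw -0.0
8 dx -0.11 dy -1.0 dz 0.08 yaw -0.0
9 dx -0.11 dy -0.98 dz 0.09 yaw -0.0
```

View pics/b2.png

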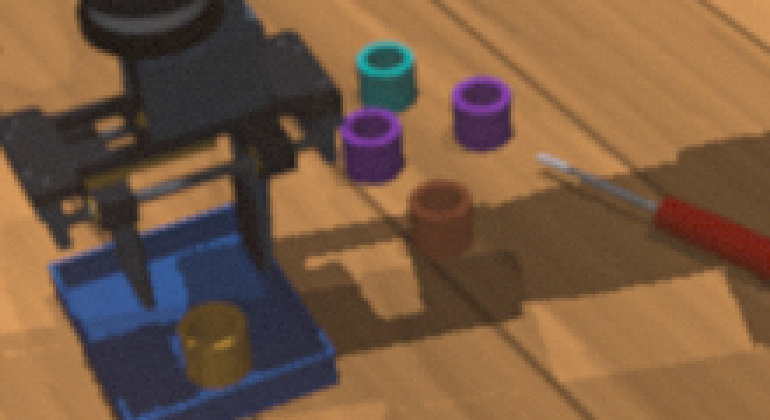

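Brass is standing in the blue tray. Next is copper.

Emit:
drive_tool(moves=[{"claw": -1,"dx": -0.3,"dy": -1,"dz": 0.1,"yaw": -0.9},{"claw": -1,"dx": -0.1,"dy": -1,"dz": 0.1,"yaw": 0},{"claw": -1,"dx": -0.1,"dy": -1,"dz": 0.1,"yaw": 0},{"claw": -1,"dx": -0.1,"dy": -1,"dz": 0.1,"yaw": 0},{"claw": -1,"dx": -0.1,"dy": -1,"dz": 0.1,"yaw": 0}])

```text
time_s: 23.6
ee_pos: [491.8, -246.7, 71.7]
ee_rot: [179.5, -0.2, 90.3]
force: [-0.2, 0.3, 0.1]
gripper_width: 91.5
```

Emit:
drive_tool(moves=[{"claw": -1,"dx": -0.1,"dy": -1,"dz": 0.1,"yaw": 0},{"claw": -1,"dx": -0.1,"dy": -1,"dz": 0.1,"yaw": 0},{"claw": -1,"dx": -0.1,"dy": -0.8,"dz": 0,"yaw": 0},{"claw": -1,"dx": -0.1,"dy": -0.4,"dz": 0,"yaw": 0}])

```text
time_s: 24.1
ee_pos: [424.6, -255.0, 66.8]
ee_rot: [179.5, -0.2, 90.3]
force: [0.2, 0.3, 0.3]
gripper_width: 91.0
```

```bash
python3 plan.py  412.4 -254.3 8 90
```

```text
t 24.1 [ 424.6 -255.    66.8] 90.3 w 91.0
-> [ 412.4 -254.3    8. ] 90.0
1 dx 0.01 dy -0.21 dz 1.0 yaw 0.04
2 dx 0.01 dy -0.21 dz 1.0 yaw -0.0
3 dx 0.02 dy -0.19 dz 0.94 yaw -0.0
```

Emit:
drive_tool(moves=[{"claw": -1,"dx": 0,"dy": -0.4,"dz": 0.5,"yaw": 0},{"claw": -1,"dx": 0,"dy": -0.2,"dz": 0.9,"yaw": 0},{"claw": -1,"dx": 0,"dy": 0,"dz": 0.9,"yaw": 0},{"claw": -1,"dx": 0,"dy": 0,"dz": 0.5,"yaw": 0},{"claw": -1,"dx": 0,"dy": 0,"dz": 0.2,"yaw": 0}])

```text
time_s: 24.72
ee_pos: [413.3, -255.6, 4.1]
ee_rot: [179.4, -0.1, 90.3]
force: [0.5, -0.4, 0.1]
gripper_width: 91.0
```

```bash
python3 plan.py  412.4 -254.3 7 90
```

```text
t 24.73 [ 413.3 -255.6    4.1] 90.3 w 91.0
-> [ 412.4 -254.3    7. ] 90.0
1 dx 0.06 dy -0.04 dz -0.15 yaw 0.04
```

Emit:
drive_tool(moves=[{"claw": 1,"dx": 0,"dy": 0,"dz": -0.15,"yaw": 0},{"claw": 1,"dx": 0,"dy": 0,"dz": 0,"yaw": 0},{"claw": 1,"dx": 0,"dy": 0,"dz": 0,"yaw": 0},{"claw": 1,"dx": 0,"dy": 0,"dz": 0,"yaw": 0},{"claw": 1,"dx": 0,"dy": 0,"dz": 0,"yaw": 0}])

```text
time_s: 25.35
ee_pos: [414.4, -256.2, 8.5]
ee_rot: [179.3, -0.0, 90.3]
force: [-0.6, -1.0, -0.2]
gripper_width: 44.2
```

Emit:
drive_tool(moves=[{"claw": 1,"dx": 0,"dy": 0,"dz": 0,"yaw": 0},{"claw": 1,"dx": 0,"dy": 0,"dz": 0,"yaw": 0},{"claw": 1,"dx": 0,"dy": 0,"dz": 0,"yaw": 0}])

```text
time_s: 25.72
ee_pos: [414.5, -256.2, 8.5]
ee_rot: [179.2, -0.0, 90.3]
force: [0.7, -0.1, -0.2]
gripper_width: 41.7
```

```bash
python3 plan.py  420 -255 75 90 585 -303 75 82.4
```

```text
t 25.73 [ 414.5 -256.2    8.5] 90.3 w 41.7
-> [ 420. -255.   75.] 90.0
1 dx 0.02 dy 0.08 dz -1.0 yaw 0.04
2 dx 0.02 dy 0.08 dz -1.0 yaw -0.0
3 dx 0.01 dy 0.09 dz -1.0 yaw -0.0
4 dx 0.01 dy 0.03 dz -0.33 yaw -0.0
-> [ 585. -303.   75.] 82.4
5 dx -0.29 dy 1.0 dz 0.0 yaw 0.88
6 dx -0.15 dy 1.0 dz 0.0 yaw 0.0
7 dx -0.15 dy 1.0 dz 0.0 yaw 0.0
8 dx -0.15 dy 1.0 dz 0.0 yaw 0.0
9 dx -0.15 dy 1.0 dz 0.0 yaw 0.0
10 dx -0.15 dy 1.0 dz 0.0 yaw 0.0
11 dx -0.16 dy 1.0 dz 0.0 yaw 0.0
12 dx -0.15 dy 1.0 dz 0.0 yaw 0.0
13 dx -0.07 dy 0.46 dz 0.0 yaw 0.0
```

Emit:
drive_tool(moves=[{"claw": 1,"dx": 0,"dy": 0,"dz": -0.4,"yaw": 0},{"claw": 1,"dx": 0,"dy": 0,"dz": -1,"yaw": 0},{"claw": 1,"dx": 0,"dy": 0.2,"dz": -1,"yaw": 0},{"claw": 1,"dx": -0.3,"dy": 1,"dz": -0.8,"yaw": 0.9},{"claw": 1,"dx": -0.2,"dy": 1,"dz": 0,"yaw": 0}])

```text
time_s: 26.35
ee_pos: [455.2, -267.6, 75.6]
ee_rot: [179.5, -0.2, 82.3]
force: [0.1, -0.7, -2.5]
gripper_width: 41.7
```

Emit:
drive_tool(moves=[{"claw": 1,"dx": -0.2,"dy": 1,"dz": 0,"yaw": 0},{"claw": 1,"dx": -0.2,"dy": 1,"dz": 0,"yaw": 0},{"claw": 1,"dx": -0.2,"dy": 1,"dz": 0,"yaw": 0},{"claw": 1,"dx": -0.2,"dy": 1,"dz": 0,"yaw": 0},{"claw": 1,"dx": -0.2,"dy": 1,"dz": 0,"yaw": 0}])

```text
time_s: 26.98
ee_pos: [553.3, -301.2, 77.8]
ee_rot: [179.6, -0.3, 82.3]
force: [-0.1, 0.6, -2.4]
gripper_width: 41.3
```

```bash
python3 plan.py  585 -303 65 82.4
```

```text
t 26.98 [ 553.3 -301.2   77.8] 82.3 w 41.3
-> [ 585. -303.   65.] 82.4
1 dx 0.08 dy 1.0 dz 0.41 yaw -0.01
2 dx 0.04 dy 0.58 dz 0.23 yaw -0.0
```

Emit:
drive_tool(moves=[{"claw": 1,"dx": 0.2,"dy": 0.9,"dz": 0.2,"yaw": 0},{"claw": 1,"dx": 0.1,"dy": 0.5,"dz": 0.3,"yaw": 0},{"claw": 1,"dx": 0,"dy": 0.1,"dz": 0.5,"yaw": 0},{"claw": 1,"dx": 0,"dy": 0,"dz": 0.5,"yaw": 0},{"claw": 1,"dx": 0,"dy": 0,"dz": 0.4,"yaw": 0}])

```text
time_s: 27.6
ee_pos: [584.5, -297.9, 37.1]
ee_rot: [179.8, -0.3, 82.3]
force: [-0.4, 0.4, -2.5]
gripper_width: 41.5
```

```bash
python3 plan.py  585 -303 11.5 82.4
```

```text
t 27.6 [ 584.5 -297.9   37.1] 82.3 w 41.5
-> [ 585.  -303.    11.5] 82.4
1 dx -0.2 dy 0.04 dz 1.0 yaw -0.01
2 dx -0.05 dy 0.02 dz 0.28 yaw 0.0
```

Emit:
drive_tool(moves=[{"claw": 1,"dx": -0.25,"dy": 0,"dz": 0.5,"yaw": 0},{"claw": 1,"dx": 0,"dy": 0,"dz": 0.4,"yaw": 0},{"claw": 1,"dx": 0,"dy": 0,"dz": 0.2,"yaw": 0},{"claw": 1,"dx": 0,"dy": 0,"dz": 0.0,"yaw": 0}])

```text
time_s: 28.1
ee_pos: [582.5, -303.0, 12.6]
ee_rot: [179.9, -0.4, 82.3]
force: [-0.3, -0.4, -1.7]
gripper_width: 41.6
```

Emit:
drive_tool(moves=[{"claw": 1,"dx": 0,"dy": 0,"dz": 0.08,"yaw": 0},{"claw": -0.4,"dx": 0,"dy": 0,"dz": 0,"yaw": 0},{"claw": -0.4,"dx": 0,"dy": 0,"dz": 0,"yaw": 0},{"claw": -0.4,"dx": 0,"dy": 0,"dz": 0,"yaw": 0},{"claw": -0.4,"dx": 0,"dy": 0,"dz": 0,"yaw": 0}])

```text
time_s: 28.72
ee_pos: [584.0, -303.7, 13.2]
ee_rot: [179.7, -0.3, 82.3]
force: [-0.8, 0.0, -0.4]
gripper_width: 63.9
```

Emit:
drive_tool(moves=[{"claw": -0.4,"dx": 0,"dy": 0,"dz": -0.5,"yaw": 0},{"claw": -0.4,"dx": 0,"dy": 0,"dz": -1,"yaw": 0},{"claw": -0.4,"dx": 0,"dy": 0,"dz": -1,"yaw": 0},{"claw": -0.4,"dx": 0,"dy": 0,"dz": -1,"yaw": 0},{"claw": -0.6,"dx": 0,"dy": -0.5,"dz": -0.7,"yaw": 0}])

```text
time_s: 29.35
ee_pos: [573.4, -302.5, 100.9]
ee_rot: [179.7, -0.3, 82.3]
force: [-1.0, 0.7, -1.0]
gripper_width: 71.0
```

```bash
python3 - <<'E'
import numpy as np
# spacer grasp: 24 mm behind centre along its x
c=np.array([445.6,14.7]);a=np.radians(4.6);print(c-24*np.array([np.cos(a),np.sin(a)]))
E
python3 plan.py  421.7 12.8 80 4.6; python3 - <<'E'
from h import *
look("scene","b3",(130,100,350,220),3.5)
E
```

```text
[421.67730692  12.77522582]
t 29.35 [ 573.4 -302.5  100.9] 82.3 w 71.0
-> [421.7  12.8  80. ] 4.6
1 dx 1.0 dy -0.66 dz 0.07 yaw 1.0
2 dx 1.0 dy -0.9 dz 0.08 yaw 1.0
3 dx 0.82 dy -1.0 dz 0.08 yaw 1.0
4 dx 0.6 dy -1.0 dz 0.07 yaw 1.0
5 dx 0.41 dy -1.0 dz 0.06 yaw 1.0
6 dx 0.24 dy -1.0 dz 0.06 yaw 1.0
7 dx 0.09 dy -1.0 dz 0.06 yaw 1.0
8 dx -0.06 dy -1.0 dz 0.06 yaw 1.0
9 dx -0.22 dy -1.0 dz 0.06 yaw 1.0
10 dx -0.38 dy -1.0 dz 0.06 yaw 0.04
11 dx -0.38 dy -1.0 dz 0.07 yaw 0.0
12 dx -0.39 dy -1.0 dz 0.06 yaw 0.0
13 dx -0.38 dy -1.0 dz 0.07 yaw 0.0
14 dx -0.39 dy -1.0 dz 0.06 yaw 0.0
15 dx -0.38 dy -1.0 dz 0.07 yaw 0.0
16 dx -0.34 dy -0.87 dz 0.05 yaw 0.0
```

View pics/b3.png

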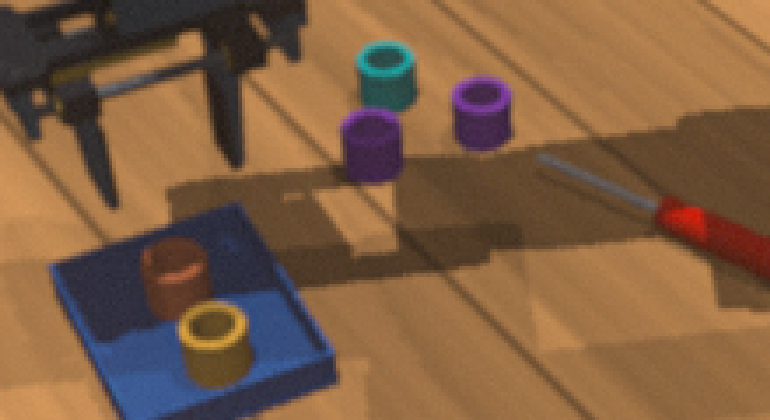

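Copper and brass both stand side by side in the blue tray. Next is the spacer.

Emit:
drive_tool(moves=[{"claw": -0.6,"dx": 1,"dy": -0.7,"dz": 0,"yaw": 1},{"claw": -0.6,"dx": 1,"dy": -0.9,"dz": 0,"yaw": 1},{"claw": -0.4,"dx": 0.8,"dy": -1,"dz": 0,"yaw": 1},{"claw": -0.4,"dx": 0.6,"dy": -1,"dz": 0,"yaw": 1},{"claw": -0.4,"dx": 0.4,"dy": -1,"dz": 0,"yaw": 1}])

```text
time_s: 30.02
ee_pos: [515.0, -190.6, 102.7]
ee_rot: [180.0, -0.4, 37.7]
force: [-0.4, 0.1, -0.8]
gripper_width: 63.8
```

Emit:
drive_tool(moves=[{"claw": -0.4,"dx": 0.2,"dy": -1,"dz": 0,"yaw": 1},{"claw": -0.4,"dx": 0.1,"dy": -1,"dz": 0,"yaw": 1},{"claw": -0.4,"dx": -0.1,"dy": -1,"dz": 0,"yaw": 1},{"claw": -0.4,"dx": -0.2,"dy": -1,"dz": 0,"yaw": 1},{"claw": -0.4,"dx": -0.4,"dy": -1,"dz": 0,"yaw": 0}])

```text
time_s: 30.65
ee_pos: [467.3, -93.7, 102.2]
ee_rot: [-179.7, -0.1, 2.1]
force: [-0.2, -0.7, -0.3]
gripper_width: 63.8
```

```bash
python3 plan.py  421.7 12.8 60 4.6; python3 - <<'E'
from m import *
for nm in("top","scene"):
    f=grab_frame(nm);pickle.dump(f,open(nm+"2.pkl","wb"))
    cv2.imwrite(f"pics/{nm}2.png",f["color"])
E
```

```text
t 30.65 [467.3 -93.7 102.2] 2.1 w 63.8
-> [421.7  12.8  60. ] 4.6
1 dx -0.39 dy -1.0 dz 0.39 yaw -0.3
2 dx -0.33 dy -1.0 dz 0.38 yaw 0.0
3 dx -0.34 dy -1.0 dz 0.39 yaw 0.0
4 dx -0.33 dy -1.0 dz 0.38 yaw 0.0
5 dx -0.34 dy -1.0 dz 0.39 yaw 0.0
6 dx -0.16 dy -0.47 dz 0.18 yaw 0.0
```

View pics/top2.png

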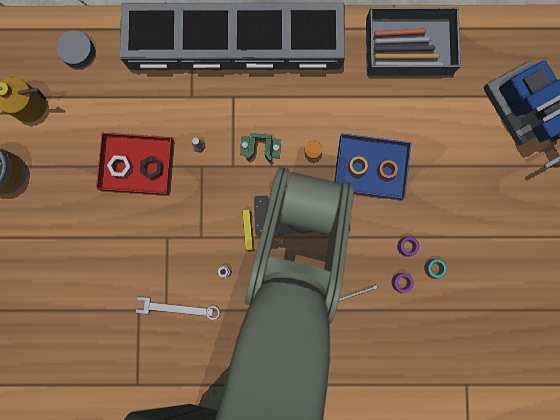

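All four parts are in their trays, and the bolt (198,144), tub (313,149) and decoys are unmoved. On to the spacer.

Emit:
drive_tool(moves=[{"claw": -0.4,"dx": -0.4,"dy": -1,"dz": 0.3,"yaw": -0.3},{"claw": -0.4,"dx": -0.4,"dy": -1,"dz": 0.3,"yaw": 0},{"claw": -0.4,"dx": -0.3,"dy": -1,"dz": 0.3,"yaw": 0},{"claw": -0.4,"dx": -0.3,"dy": -0.9,"dz": 0.3,"yaw": 0},{"claw": -0.4,"dx": -0.2,"dy": -0.5,"dz": 0.3,"yaw": 0}])

```text
time_s: 31.38
ee_pos: [427.7, -6.4, 71.6]
ee_rot: [-179.8, -0.2, 4.7]
force: [0.4, 1.0, 0.4]
gripper_width: 63.9
```

```bash
python3 plan.py  421.7 12.8 60 4.6
```

```text
t 31.38 [427.7  -6.4  71.6] 4.7 w 63.9
-> [421.7  12.8  60. ] 4.6
1 dx -0.22 dy -0.98 dz 0.58 yaw 0.01
```

Emit:
drive_tool(moves=[{"claw": -0.4,"dx": -0.2,"dy": -0.7,"dz": 0.3,"yaw": 0},{"claw": -0.4,"dx": 0,"dy": -0.2,"dz": 0.3,"yaw": 0},{"claw": -0.4,"dx": 0,"dy": 0,"dz": 0.1,"yaw": 0}])

```text
time_s: 31.75
ee_pos: [422.0, 12.4, 56.5]
ee_rot: [-179.8, -0.2, 4.7]
force: [0.1, 0.5, 0.4]
gripper_width: 63.7
```

```bash
python3 plan.py  421.7 12.8 5 4.6
```

```text
t 31.75 [422.   12.4  56.5] 4.7 w 63.7
-> [421.7  12.8   5. ] 4.6
1 dx -0.01 dy -0.01 dz 1.0 yaw 0.01
2 dx -0.0 dy -0.01 dz 1.0 yaw 0.0
3 dx -0.0 dy -0.0 dz 0.58 yaw 0.0
```

Emit:
drive_tool(moves=[{"claw": -0.4,"dx": 0,"dy": 0,"dz": 0.8,"yaw": 0},{"claw": -0.4,"dx": 0,"dy": 0,"dz": 0.8,"yaw": 0},{"claw": -0.4,"dx": 0,"dy": 0,"dz": 0.6,"yaw": 0},{"claw": -0.4,"dx": 0,"dy": 0,"dz": 0.2,"yaw": 0},{"claw": -0.4,"dx": 0,"dy": 0,"dz": 0.1,"yaw": 0}])

```text
time_s: 32.38
ee_pos: [424.9, 11.4, 5.3]
ee_rot: [-179.9, -0.4, 4.6]
force: [0.0, -0.2, 0.2]
gripper_width: 64.2
```

Emit:
drive_tool(moves=[{"claw": 1,"dx": 0,"dy": 0,"dz": 0,"yaw": 0},{"claw": 1,"dx": 0,"dy": 0,"dz": 0,"yaw": 0},{"claw": 1,"dx": 0,"dy": 0,"dz": 0,"yaw": 0},{"claw": 1,"dx": 0,"dy": 0,"dz": 0,"yaw": 0},{"claw": 1,"dx": 0,"dy": 0,"dz": 0,"yaw": 0}])

```text
time_s: 33.0
ee_pos: [425.7, 11.6, 6.3]
ee_rot: [-179.9, -0.6, 4.6]
force: [-0.8, 2.8, 0.5]
gripper_width: 16.9
```

Emit:
drive_tool(moves=[{"claw": 1,"dx": 0,"dy": 0,"dz": 0,"yaw": 0},{"claw": 1,"dx": 0,"dy": 0,"dz": 0,"yaw": 0},{"claw": 1,"dx": 0,"dy": 0,"dz": 0,"yaw": 0},{"claw": 1,"dx": 0,"dy": 0,"dz": 0,"yaw": 0}])

```text
time_s: 33.5
ee_pos: [425.7, 11.6, 6.3]
ee_rot: [-179.9, -0.6, 4.6]
force: [-0.6, 0.2, -0.1]
gripper_width: 15.6
```

The grip is about 20 mm behind centre, which is too near the cheeks. I'll regrip 6 mm further back.

Emit:
drive_tool(moves=[{"claw": 0.4,"dx": 0,"dy": 0,"dz": 0,"yaw": 0},{"claw": 0.4,"dx": 0,"dy": 0,"dz": 0,"yaw": 0},{"claw": 0.4,"dx": 0,"dy": 0,"dz": 0,"yaw": 0},{"claw": 0.4,"dx": -0.3,"dy": 0,"dz": 0,"yaw": 0},{"claw": 0.4,"dx": 0,"dy": 0,"dz": 0,"yaw": 0}])

```text
time_s: 34.12
ee_pos: [419.1, 10.9, 6.2]
ee_rot: [-179.9, -0.6, 4.6]
force: [0.9, -0.1, 1.0]
gripper_width: 27.2
```

Emit:
drive_tool(moves=[{"claw": 1,"dx": 0,"dy": 0,"dz": 0,"yaw": 0},{"claw": 1,"dx": 0,"dy": 0,"dz": 0,"yaw": 0},{"claw": 1,"dx": 0,"dy": 0,"dz": 0,"yaw": 0},{"claw": 1,"dx": 0,"dy": 0,"dz": 0,"yaw": 0},{"claw": 1,"dx": 0,"dy": 0,"dz": 0,"yaw": 0}])

```text
time_s: 34.75
ee_pos: [419.0, 10.9, 6.2]
ee_rot: [-179.9, -0.5, 4.6]
force: [-0.9, -0.3, -0.4]
gripper_width: 15.8
```

```bash
python3 - <<'E'
from m import *
s=telemetry.state();print(s["ee_pos"],s["ee_rot"],s["gripper_width"])
f=grab_frame("top");pickle.dump(f,open("top3.pkl","wb"));save(f,"t3",(220,120,320,265),4)
f=grab_frame("scene");pickle.dump(f,open("scene3.pkl","wb"));save(f,"s3",(200,180,400,300),4)
E
```

```text
[419.04264453  10.8994018    6.2322704 ] [-179.89546372   -0.54729088    4.59255819] 15.778751047146343
```

View pics/s3.png

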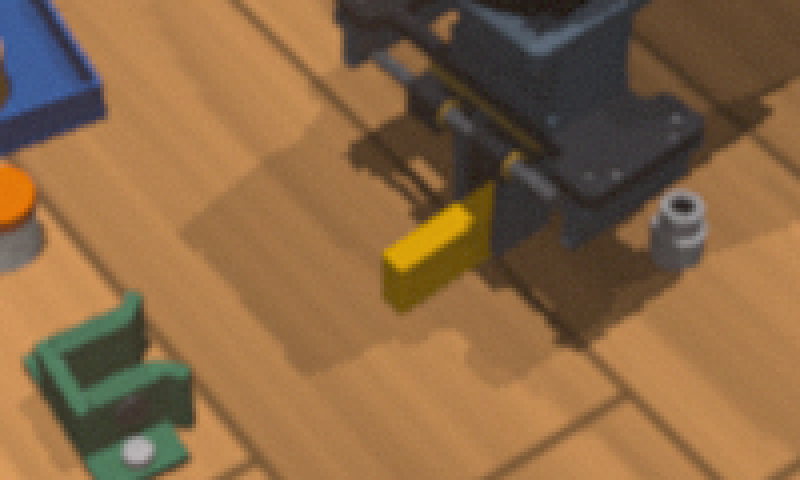

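The spacer is held at its rear with its front end free. Now cross-check the bracket from both views.

```bash
python3 - <<'E'
from m import *
t=pickle.load(open("top2.pkl","rb"));s=pickle.load(open("scene2.pkl","rb"))
for f,n,box,sc in ((t,"bt",(235,125,290,170),14),(s,"bs",(200,245,255,305),10)):
    x0,y0,x1,y1=box
    im=cv2.resize(f["color"][y0:y1,x0:x1],None,fx=sc,fy=sc,interpolation=cv2.INTER_CUBIC)
    cv2.imwrite(f"pics/{n}.png",im)
E
```

```text
(no output)
```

View pics/bt.png

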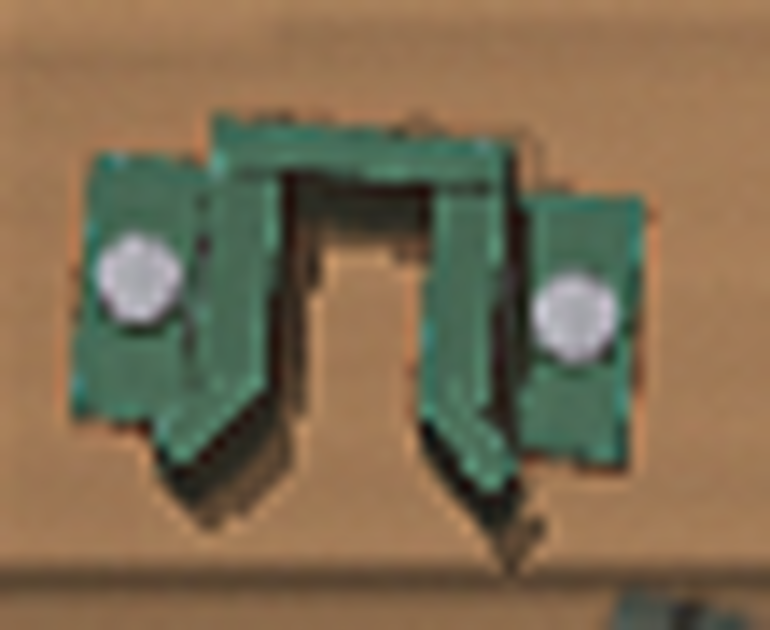

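View pics/bs.png

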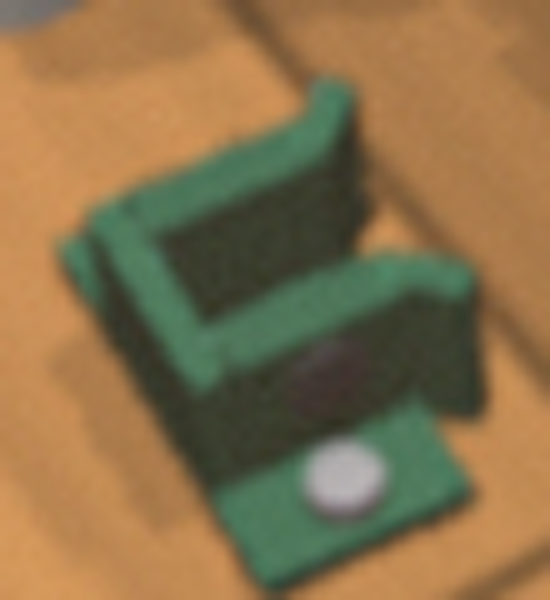

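```bash
python3 - <<'E'
from m import *
t=pickle.load(open("top2.pkl","rb"));s=pickle.load(open("scene2.pkl","rb"))
T=lambda a,b:onz(t,a/14+234.5,b/14+124.5,42).round(1)
S=lambda a,b:onz(s,a/10+199.5,b/10+244.5,42).round(1)
print("top back L,R",T(285,178),T(432,190),"front L,R",T(268,380),T(422,415))
print("scene back +y,-y",S(205,330),S(160,240),"front +y,-y",S(405,255),S(305,138+25))
F=lambda a,b:onz(t,a/14+234.5,b/14+124.5,12).round(1)
print("feet",F(138,278),F(575,317))
E
```

```text
top back L,R [652.3  -2.3  42. ] [650.3 -25.9  42. ] front L,R [6.195e+02 3.000e-01 4.200e+01] [613.8 -24.3  42. ]
scene back +y,-y [656.3   1.   42. ] [652.5 -21.7  42. ] front +y,-y [617.7   7.8  42. ] [621.3 -21.5  42. ]
feet [642.3  22.9  12. ] [635.7 -48.8  12. ]
```

```bash
python3 - <<'E'
from m import *
s=pickle.load(open("scene3.pkl","rb"));t=pickle.load(open("top3.pkl","rb"))
im=cv2.resize(s["color"][215:265,285:335],None,fx=12,fy=12,interpolation=cv2.INTER_CUBIC);cv2.imwrite("pics/sp.png",im)
im=cv2.resize(t["color"][195:260,225:280],None,fx=10,fy=9,interpolation=cv2.INTER_CUBIC)[:590];cv2.imwrite("pics/spt.png",im)
E
```

```text
(no output)
```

View pics/sp.png

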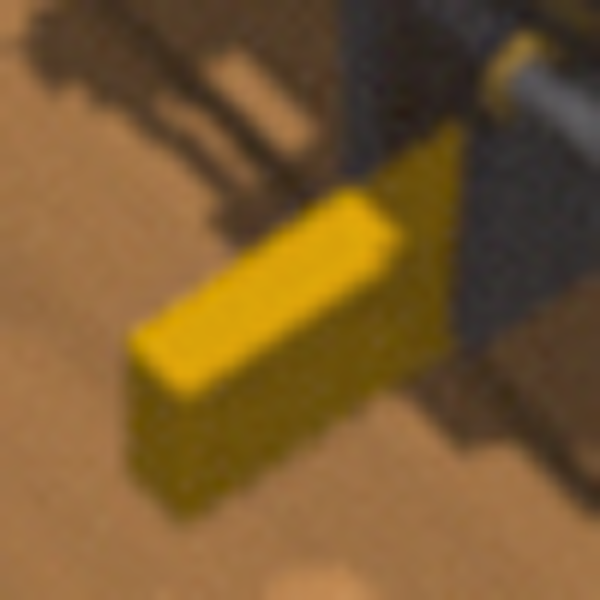

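View pics/spt.png

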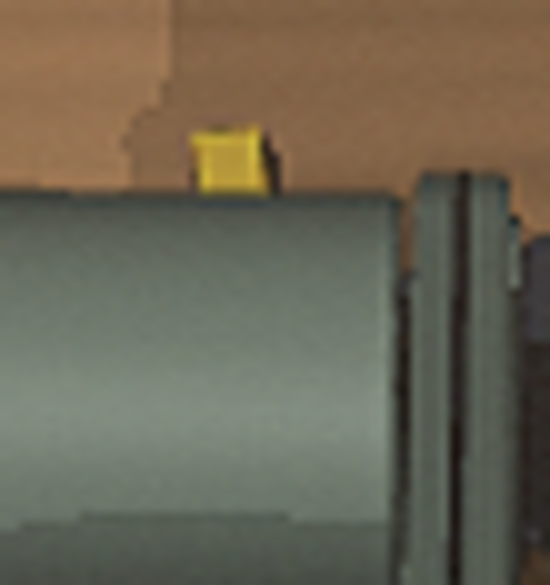

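```bash
python3 - <<'E'
from m import *
s=pickle.load(open("scene3.pkl","rb"));t=pickle.load(open("top3.pkl","rb"))
S=lambda a,b:onz(s,a/12+284.5,b/12+214.5,36).round(1)
T=lambda a,b:onz(t,a/10+224.5,b/9+194.5,36).round(1)
a,b=S(132,345),S(187,397);print("scene front",a,b,(a+b)/2)
a,b=T(193,132),T(262,128);print("top front",a,b,(a+b)/2)
E
```

```text
scene front [493.8  11.4  36. ] [493.2  25.4  36. ] [493.5  18.4  36. ]
top front [490.7  22.3  36. ] [491.7   6.9  36. ] [491.2  14.6  36. ]
```

The two views bracket the arm's own reading (spacer tip 14.6 and 18.4, arm 16.6), so I average them. That puts the bracket back plate centre at about (652.9, −12.3), yaw about −5°. The TCP should end near (581, −6), with a pre-insertion point near (515, 0).

```bash
python3 plan.py  419 10.9 24 4.6 515 -0.3 20 -5
```

```text
t 34.85 [419.   10.9   6.2] 4.6 w 15.8
-> [419.   10.9  24. ] 4.6
1 dx -0.0 dy 0.0 dz -0.89 yaw -0.0
-> [ 5.15e+02 -3.00e-01  2.00e+01] -5.0
2 dx 1.0 dy 0.2 dz 0.04 yaw 1.0
3 dx 1.0 dy 0.05 dz 0.04 yaw 0.12
4 dx 1.0 dy 0.03 dz 0.04 yaw -0.0
5 dx 1.0 dy 0.02 dz 0.04 yaw -0.0
6 dx 0.81 dy 0.03 dz 0.04 yaw -0.0
```

Emit:
drive_tool(moves=[{"claw": 1,"dx": 0,"dy": 0,"dz": -0.5,"yaw": 0},{"claw": 1,"dx": 0.8,"dy": 0.2,"dz": -0.3,"yaw": 0.6},{"claw": 1,"dx": 1,"dy": 0.1,"dz": 0,"yaw": 0.5},{"claw": 1,"dx": 1,"dy": 0,"dz": 0,"yaw": 0},{"claw": 1,"dx": 0.9,"dy": 0,"dz": 0,"yaw": 0}], grip_force=45)

```text
time_s: 35.48
ee_pos: [491.0, 2.4, 23.6]
ee_rot: [-179.8, -0.1, -5.2]
force: [-0.6, 0.7, -3.3]
gripper_width: 16.0
```

```bash
python3 plan.py 515 -0.3 12 -5
```

```text
t 35.48 [491.    2.4  23.6] -5.2 w 16.0
-> [ 5.15e+02 -3.00e-01  1.20e+01] -5.0
1 dx 1.0 dy 0.02 dz 0.48 yaw -0.02
2 dx 0.21 dy 0.01 dz 0.1 yaw 0.0
```

Emit:
drive_tool(moves=[{"claw": 1,"dx": 0.8,"dy": 0,"dz": 0.3,"yaw": 0},{"claw": 1,"dx": 0.2,"dy": 0,"dz": 0.3,"yaw": 0},{"claw": 1,"dx": 0,"dy": 0,"dz": 0,"yaw": 0}])

```text
time_s: 35.85
ee_pos: [511.5, 0.5, 10.6]
ee_rot: [-179.8, -0.0, -5.2]
force: [-0.1, -0.3, -4.2]
gripper_width: 15.3
```

```bash
python3 plan.py 581 -6 10 -5; python3 - <<'E'
from m import *
f=grab_frame("top");pickle.dump(f,open("top4.pkl","wb"))
cv2.imwrite("pics/t4.png",cv2.resize(f["color"][125:190,225:295],None,fx=9,fy=9,interpolation=cv2.INTER_CUBIC))
f=grab_frame("scene");pickle.dump(f,open("scene4.pkl","wb"))
cv2.imwrite("pics/s4.png",cv2.resize(f["color"][220:300,200:310],None,fx=7,fy=7,interpolation=cv2.INTER_CUBIC))
E
```

```text
t 35.85 [5.115e+02 5.000e-01 1.060e+01] -5.2 w 15.3
-> [581.  -6.  10.] -5.0
1 dx 1.0 dy 0.0 dz 0.01 yaw -0.02
2 dx 1.0 dy 0.01 dz 0.01 yaw 0.0
3 dx 1.0 dy 0.01 dz 0.01 yaw 0.0
4 dx 0.49 dy -0.0 dz 0.0 yaw 0.0
```

View pics/t4.png

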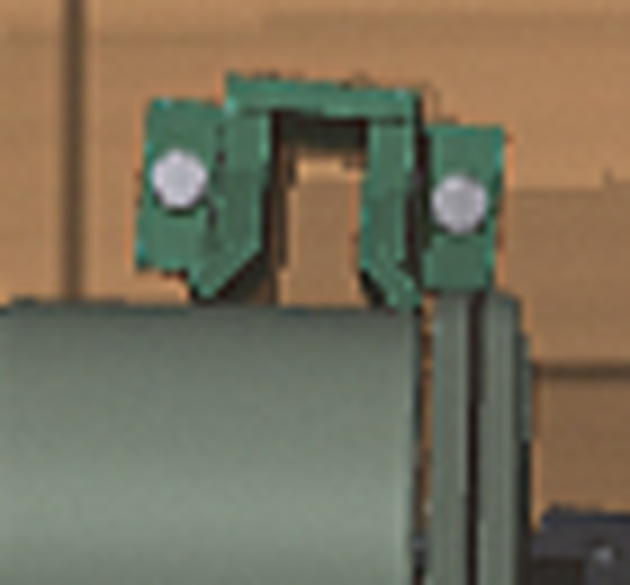

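View pics/s4.png

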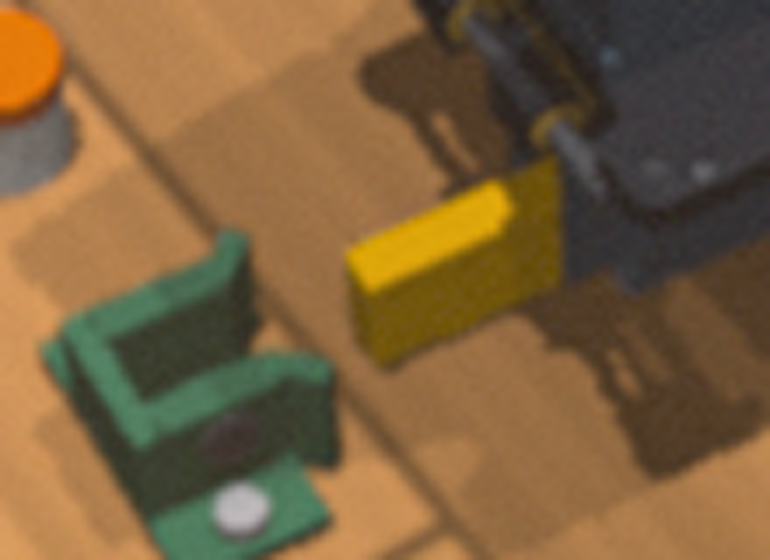

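```bash
python3 - <<'E'
from m import *
s=pickle.load(open("scene4.pkl","rb"))
S=lambda a,b,z:onz(s,a/7+199.5,b/7+219.5,z).round(1)
print("spacer front",S(348,255,40.4),S(373,291,40.4))
print("rear visible",S(497,180,40.4),S(513,208,40.4))
print("back",S(152,406,42),S(110,343,42),"mouth +y,-y tips inner",S(325,362,42),S(228,238,42),"ear front",S(278,357,42),S(205,263,42))
E
```

```text
spacer front [585.2 -11.5  40.4] [586.5   2.9  40.4]
rear visible [537.8  -9.7  40.4] [539.9   1.1  40.4]
back [654.5   2.2  42. ] [652.9 -22.   42. ] mouth +y,-y tips inner [610.3  16.5  42. ] [608.9 -34.3  42. ] ear front [619.5   7.9  42. ] [618.5 -30.5  42. ]
```

Alignment is within about 2 mm of the gap's mid-line, so I'll insert gently while watching force.

Emit:
drive_tool(moves=[{"claw": 1,"dx": 0.6,"dy": 0.04,"dz": 0.05,"yaw": 0},{"claw": 1,"dx": 0.6,"dy": 0,"dz": 0.05,"yaw": 0},{"claw": 1,"dx": 0.5,"dy": 0,"dz": 0.05,"yaw": 0},{"claw": 1,"dx": 0.3,"dy": 0,"dz": 0,"yaw": 0}])

```text
time_s: 36.45
ee_pos: [553.7, -4.1, 8.4]
ee_rot: [-179.8, -0.1, -5.1]
force: [0.3, -0.3, -3.2]
gripper_width: 15.7
```

```bash
python3 plan.py 581 -6 9 -5; python3 - <<'E'
from m import *
f=grab_frame("scene");pickle.dump(f,open("scene5.pkl","wb"))
cv2.imwrite("pics/s5.png",cv2.resize(f["color"][220:300,200:310],None,fx=7,fy=7,interpolation=cv2.INTER_CUBIC))
E
```

```text
t 36.45 [553.7  -4.1   8.4] -5.1 w 15.7
-> [581.  -6.   9.] -5.0
1 dx 1.0 dy -0.02 dz -0.02 yaw -0.02
2 dx 0.37 dy -0.01 dz -0.01 yaw 0.0
```

View pics/s5.png

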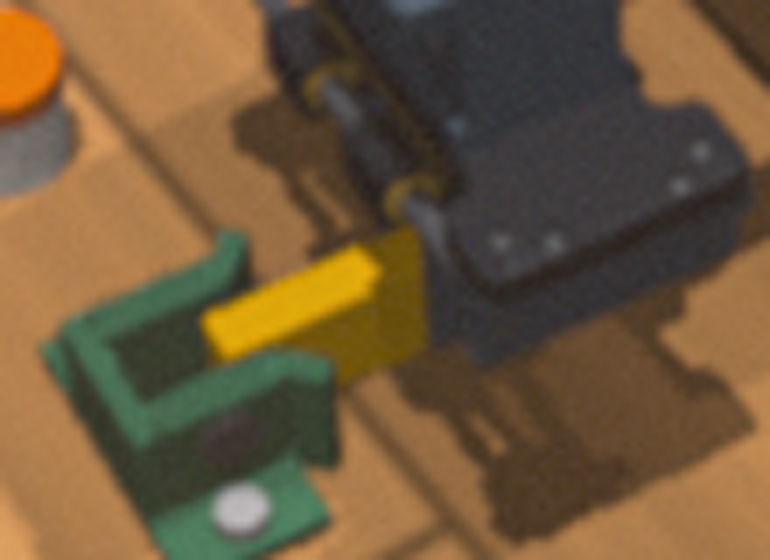

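The tip is in the gap with no contact force. Continue with small steps.

Emit:
drive_tool(moves=[{"claw": 1,"dx": 0.5,"dy": 0,"dz": 0.05,"yaw": 0},{"claw": 1,"dx": 0.3,"dy": 0,"dz": 0,"yaw": 0},{"claw": 1,"dx": 0.2,"dy": 0,"dz": 0,"yaw": 0}])

```text
time_s: 36.88
ee_pos: [575.4, -6.0, 7.3]
ee_rot: [-179.8, -0.2, -5.1]
force: [0.1, 1.3, -3.7]
gripper_width: 15.7
```

Emit:
drive_tool(moves=[{"claw": 1,"dx": 0.2,"dy": 0,"dz": 0,"yaw": 0}])

```text
time_s: 37.0
ee_pos: [579.6, -6.4, 7.3]
ee_rot: [-179.8, -0.2, -5.1]
force: [-0.3, -0.9, -3.3]
gripper_width: 15.5
```

Emit:
drive_tool(moves=[{"claw": 1,"dx": 0.15,"dy": 0,"dz": 0.03,"yaw": 0}])

```text
time_s: 37.12
ee_pos: [579.8, -6.4, 6.8]
ee_rot: [-179.8, 0.2, -5.1]
force: [-12.0, 1.7, 10.2]
gripper_width: 15.9
```

Emit:
drive_tool(moves=[{"claw": 1,"dx": 0.1,"dy": 0,"dz": 0.02,"yaw": 0}])

```text
time_s: 37.25
ee_pos: [579.7, -6.4, 7.0]
ee_rot: [-179.9, 0.5, -5.1]
force: [-8.0, 0.7, 6.9]
gripper_width: 15.8
```

```bash
python3 - <<'E'
from m import *
f=grab_frame("scene");pickle.dump(f,open("scene6.pkl","wb"))
cv2.imwrite("pics/s6.png",cv2.resize(f["color"][220:300,200:310],None,fx=7,fy=7,interpolation=cv2.INTER_CUBIC))
s=telemetry.state();print(s["ee_pos"],s["force"])
E
```

```text
[579.72473278  -6.4400177    7.06889845] [-7.72772765  0.61599893  5.10714809]
```

View pics/s6.png

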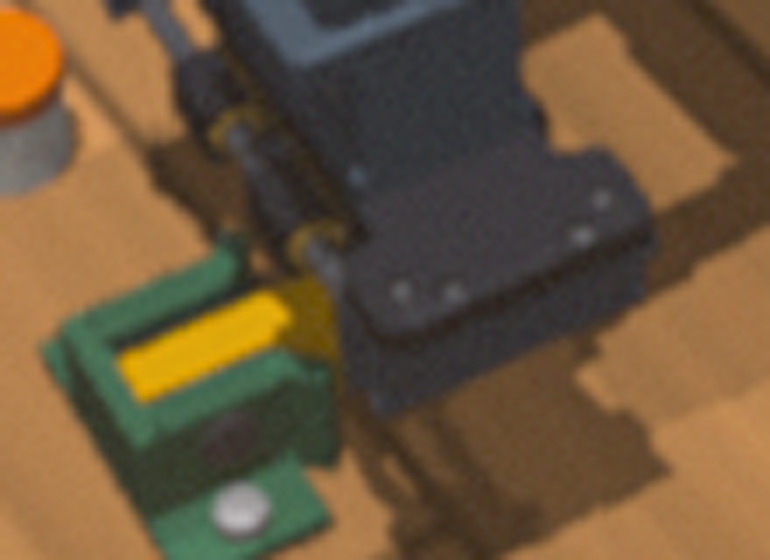

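It stopped against the back plate at 12 N, where predicted. Release, back off, lift and check.

Emit:
drive_tool(moves=[{"claw": 0.3,"dx": 0,"dy": 0,"dz": 0,"yaw": 0},{"claw": 0.3,"dx": 0,"dy": 0,"dz": 0,"yaw": 0},{"claw": 0.3,"dx": 0,"dy": 0,"dz": 0,"yaw": 0},{"claw": 0.3,"dx": 0,"dy": 0,"dz": 0,"yaw": 0}])

```text
time_s: 37.8
ee_pos: [582.5, -6.6, 8.9]
ee_rot: [-179.8, 0.1, -5.1]
force: [0.3, -0.8, 0.6]
gripper_width: 31.8
```

Emit:
drive_tool(moves=[{"claw": 0.3,"dx": 0,"dy": 0,"dz": -0.5,"yaw": 0},{"claw": 0.3,"dx": 0,"dy": 0,"dz": -1,"yaw": 0},{"claw": 0.3,"dx": -0.3,"dy": 0,"dz": -1,"yaw": 0},{"claw": 0.3,"dx": -1,"dy": 0,"dz": -0.5,"yaw": 0},{"claw": 0.3,"dx": -1,"dy": 0,"dz": 0,"yaw": 0}])

```text
time_s: 38.42
ee_pos: [538.3, -2.8, 73.3]
ee_rot: [-179.8, -0.2, -5.2]
force: [-1.0, -1.0, 0.1]
gripper_width: 32.4
```

```bash
python3 - <<'E'
from m import *
f=grab_frame("scene");pickle.dump(f,open("scene7.pkl","wb"))
cv2.imwrite("pics/s7.png",cv2.resize(f["color"][230:300,200:290],None,fx=8,fy=8,interpolation=cv2.INTER_CUBIC))
f=grab_frame("top");pickle.dump(f,open("top7.pkl","wb"))
cv2.imwrite("pics/t7.png",cv2.resize(f["color"][125:190,225:295],None,fx=9,fy=9,interpolation=cv2.INTER_CUBIC))
E
```

```text
(no output)
```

View pics/s7.png

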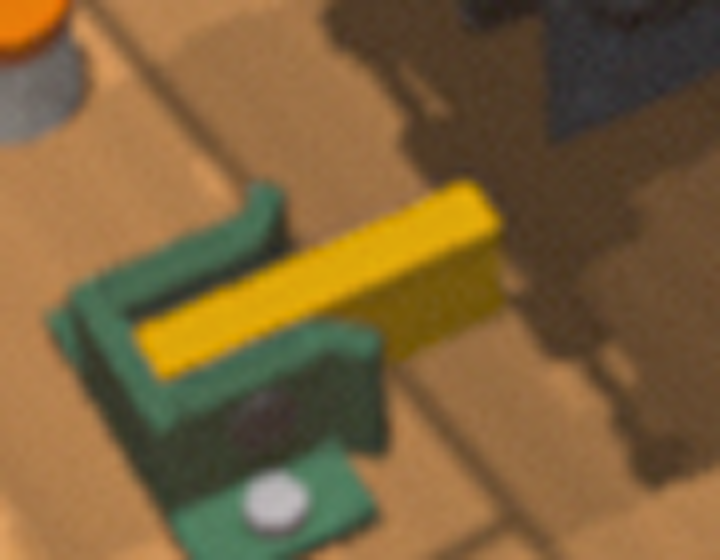

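View pics/t7.png

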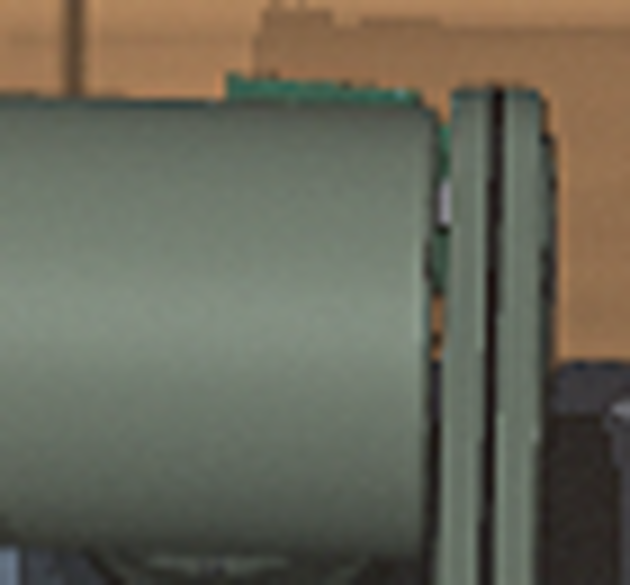

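It looks home. To be sure, I'll push the rear end with closed fingers until it resists.

Emit:
drive_tool(moves=[{"claw": 1,"dx": -1,"dy": 0,"dz": 0,"yaw": 0},{"claw": 1,"dx": -0.4,"dy": 0,"dz": 0.2,"yaw": 0},{"claw": 1,"dx": 0,"dy": 0,"dz": 0.7,"yaw": 0},{"claw": 1,"dx": 0,"dy": 0,"dz": 0.8,"yaw": 0},{"claw": 1,"dx": 0,"dy": 0,"dz": 0.7,"yaw": 0}])

```text
time_s: 39.15
ee_pos: [513.9, -0.2, 23.4]
ee_rot: [-179.8, -0.5, -5.1]
force: [0.5, 0.7, 0.1]
gripper_width: 0.3
```

```bash
python3 plan.py 540 -3.2 10 -5
```

```text
t 39.15 [ 5.139e+02 -2.000e-01  2.340e+01] -5.1 w 0.3
-> [540.   -3.2  10. ] -5.0
1 dx 1.0 dy 0.02 dz 0.51 yaw -0.02
2 dx 0.31 dy 0.01 dz 0.16 yaw 0.0
```

Emit:
drive_tool(moves=[{"claw": 1,"dx": 0.4,"dy": 0.02,"dz": 0.3,"yaw": 0},{"claw": 1,"dx": 0.3,"dy": 0,"dz": 0.2,"yaw": 0},{"claw": 1,"dx": 0.3,"dy": 0,"dz": 0,"yaw": 0}])

```text
time_s: 39.52
ee_pos: [535.4, -2.6, 11.0]
ee_rot: [-179.8, -0.3, -5.2]
force: [0.0, 0.3, -0.2]
gripper_width: 0.4
```

Emit:
drive_tool(moves=[{"claw": 1,"dx": 0.2,"dy": 0,"dz": 0,"yaw": 0},{"claw": 1,"dx": 0.15,"dy": 0,"dz": 0,"yaw": 0}])

```text
time_s: 39.78
ee_pos: [544.0, -3.4, 11.7]
ee_rot: [-179.8, -0.4, -5.2]
force: [0.2, -0.0, -0.3]
gripper_width: 0.3
```

Emit:
drive_tool(moves=[{"claw": 1,"dx": 0.12,"dy": 0,"dz": 0,"yaw": 0}])

```text
time_s: 39.9
ee_pos: [546.7, -3.6, 12.0]
ee_rot: [-179.8, -0.5, -5.2]
force: [0.1, -0.1, 0.5]
gripper_width: 0.4
```

Emit:
drive_tool(moves=[{"claw": 1,"dx": 0.12,"dy": 0,"dz": 0,"yaw": 0}])

```text
time_s: 40.02
ee_pos: [547.3, -3.7, 12.0]
ee_rot: [-179.8, -0.2, -5.2]
force: [-6.5, 1.2, 5.9]
gripper_width: 0.5
```

Emit:
drive_tool(moves=[{"claw": 1,"dx": 0.12,"dy": 0,"dz": 0,"yaw": 0}])

```text
time_s: 40.15
ee_pos: [547.3, -3.7, 11.9]
ee_rot: [-179.8, 0.1, -5.2]
force: [-5.1, 1.0, 4.5]
gripper_width: 0.6
```

Emit:
drive_tool(moves=[{"claw": 1,"dx": 0.3,"dy": 0,"dz": 0,"yaw": 0}])

```text
time_s: 40.28
ee_pos: [547.2, -3.7, 11.5]
ee_rot: [-179.8, 0.8, -5.2]
force: [-15.2, 1.5, 12.0]
gripper_width: 0.4
```

Emit:
drive_tool(moves=[{"claw": 1,"dx": -0.6,"dy": 0,"dz": 0,"yaw": 0},{"claw": 1,"dx": -0.8,"dy": 0,"dz": -0.3,"yaw": 0},{"claw": 1,"dx": -1,"dy": 0,"dz": -1,"yaw": 0},{"claw": 1,"dx": -1,"dy": 0,"dz": -1,"yaw": 0},{"claw": 0,"dx": -1,"dy": 0,"dz": -1,"yaw": 0}])

```text
time_s: 40.9
ee_pos: [456.7, 4.2, 80.3]
ee_rot: [-179.8, 0.7, -5.2]
force: [0.3, -0.2, -0.8]
gripper_width: 7.6
```

Emit:
drive_tool(moves=[{"claw": 0,"dx": -1,"dy": -0.5,"dz": -1,"yaw": 0},{"claw": 0,"dx": -1,"dy": -0.5,"dz": -1,"yaw": 0},{"claw": 0,"dx": -1,"dy": -0.5,"dz": -1,"yaw": 0},{"claw": -1,"dx": -0.5,"dy": -0.5,"dz": -1,"yaw": 0},{"claw": -1,"dx": 0,"dy": 0,"dz": 0,"yaw": 0}])

```text
time_s: 41.52
ee_pos: [386.8, 51.1, 166.7]
ee_rot: [-179.7, 0.1, -5.2]
force: [-0.3, -0.4, -0.7]
gripper_width: 57.7
```

```bash
python3 - <<'E'
from m import *
for n in("scene","top"):
    f=look(n,n+"8")
cv2.imwrite("pics/t8.png",cv2.resize(f["color"][115:205,90:425],None,fx=2.3,fy=2.3,interpolation=cv2.INTER_CUBIC))
cv2.imwrite("pics/t8b.png",cv2.resize(f["color"][125:190,225:295],None,fx=9,fy=9,interpolation=cv2.INTER_CUBIC))
E
```

```text
(no output)
```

View pics/top8.png

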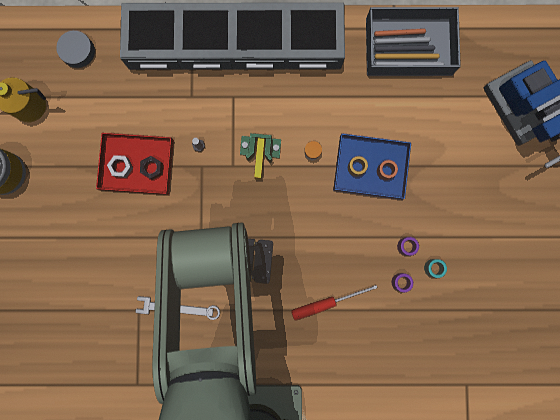

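View pics/scene8.png

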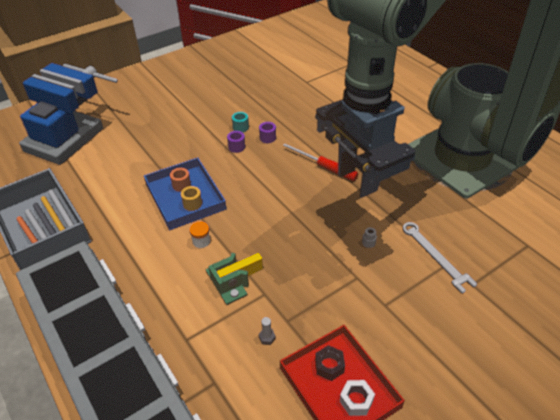

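View pics/t8b.png

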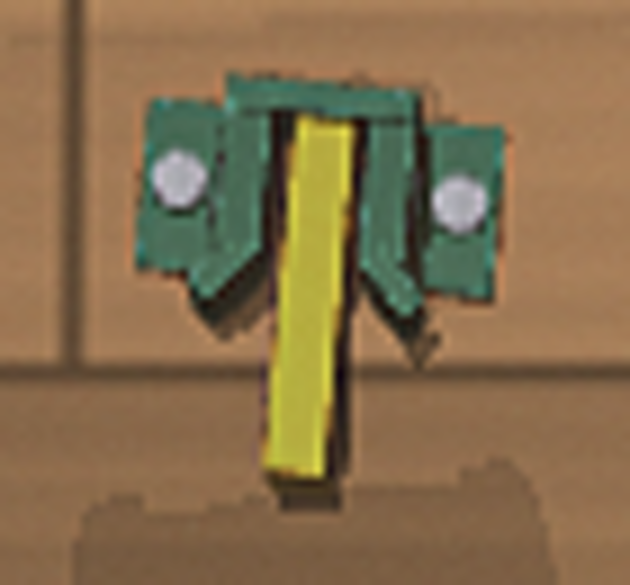

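The spacer is flush against the back plate and centred in the gap. The nuts lie flat in red, the bushes stand in blue, and the bolt and tub are unmoved. Settle, then hand in.

Emit:
drive_tool(moves=[{"claw": -1,"dx": 0,"dy": 0,"dz": 0,"yaw": 0},{"claw": -1,"dx": 0,"dy": 0,"dz": 0,"yaw": 0},{"claw": -1,"dx": 0,"dy": 0,"dz": 0,"yaw": 0}])

```text
time_s: 42.0
ee_pos: [386.0, 49.6, 163.1]
ee_rot: [-179.9, 0.5, -5.3]
force: [0.2, -0.6, 0.2]
gripper_width: 91.0
```

```bash
python3 -c "
from workcell import job,telemetry
print(telemetry.state()['force'],telemetry.state()['ee_pos']);print(job.job_done())"
```

```text
[ 0.19316444 -0.61276247  0.18030378] [386.00600376  49.58159028 163.07151272]
the job is handed in; nothing more can be done
None
```

The job is done and handed in at about 42 s of the 131 s allowed. I set both nuts flat in the red tray and stood both bushes side by side in the blue tray. Then I slid the spacer endways into the bracket, and gave its rear end a push with closed fingers. It did not move at 15 N, so it is home against the back plate.

**Last checks:** the final top and scene pictures show the nuts and bushes apart in their trays, and the spacer centred in the gap against the back plate. The bolt, tub and look-alikes look unmoved. The gripper is open and clear at 163 mm height, with no real force on it.

**What disagreed:**
- The two cameras differed by up to about 4 mm sideways at the spacer and bracket, so I used their average, which matched the arm's own reading.
- My first guess of the bracket position, from its foot screws, was about 5 mm off along the gap, and I corrected it before inserting.
- The first spacer grip was too far forward, and I took it again 6 mm further back.

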